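# Blend the beads and put the tubs back in the free cells

### The job

The bead tubs have just been emptied into the bowl: take the stick, stir the beads with its foot down near the bottom of the bowl, in wide circles, two or three full turns, spilling none, and stand the stick back in its stand. Then put every tub back upright into the organizer, one to a cell, down on the cell's floor through the flaps: some cells already hold a full tin hidden under their flaps, so feel with light pushes which ones are empty, and do not crush the flaps. Leave the hole punch where it is.

Things in the scene. Friction and masses are not known exactly. Their poses are not given: they have to be found in the camera images.
- organizer: White plastic organizer, fixed, 136 (x) x 202 (y) x 60 mm high; origin at the centre of its underside. 2 (x) by 3 (y) square cells, 62 mm wide inside, 66 mm apart, all closed by flaps (see cell0); floor 46 mm below the rim, one common tray on stiff springs (3 N/mm, 6 mm travel). Three cells, others each time, hide a full tin (46 mm wide, 36 mm high): there the flaps stop after some 8 mm. The other three are empty.
- cell0 (a point): Centre of the mouth of cell 0, at rim height (60 mm above the desk); axes as the organizer's. Every cell is shut flush with the rim by two white half-flaps (29 x 58 mm), hinged on its -x and +x walls, that meet in the middle and swing down into it. Under 1 N at the middle opens them over an empty cell, all the way down; light springs shut them again; they are slippery.
- cell1 (a point): Centre of the mouth of cell 1, at rim height, in the middle of its two flaps (as cell0).
- cell2 (a point): Centre of the mouth of cell 2, at rim height, in the middle of its two flaps (as cell0).
- cell3 (a point): Centre of the mouth of cell 3, at rim height, in the middle of its two flaps (as cell0).
- cell4 (a point): Centre of the mouth of cell 4, at rim height, in the middle of its two flaps (as cell0).
- cell5 (a point): Centre of the mouth of cell 5, at rim height, in the middle of its two flaps (as cell0).
- tub0_center (a point): Emptied bead tub, a closed grey plastic cylinder with a thin white band near the top, 40 mm in diameter, 90 mm high, 80 g with a weighted foot; point on its axis, half-way up (45 mm above its foot); z is its axis. Stands upright on the desk at the start. Two or three tubs are there; an absent one reads None always. Standing on a cell's floor its top is 44 mm above the rim.
- tub1_center (a point): Emptied bead tub, a closed grey plastic cylinder with a thin white band near the top, 40 mm in diameter, 90 mm high, 80 g with a weighted foot; point on its axis, half-way up (45 mm above its foot); z is its axis. Stands upright on the desk at the start. Two or three tubs are there; an absent one reads None always. Standing on a cell's floor its top is 44 mm above the rim.
- tub2_center (a point): Emptied bead tub, a closed grey plastic cylinder with a thin white band near the top, 40 mm in diameter, 90 mm high, 80 g with a weighted foot; point on its axis, half-way up (45 mm above its foot); z is its axis. Stands upright on the desk at the start. Two or three tubs are there; an absent one reads None always. Standing on a cell's floor its top is 44 mm above the rim.
- bowl: White ceramic bowl, fixed to the desk, 136 mm across the rim, 110 mm across the foot, 55 mm high, wall 4 mm, inner floor 6 mm above the desk; origin at the centre of its underside; axes as the world's.
- bead0_center (a point): Centre of wooden bead 0 in the bowl, a ball 24 mm in diameter, 12 g.
- bead1_center (a point): Centre of wooden bead 1 in the bowl, a ball 24 mm in diameter, 12 g.
- bead2_center (a point): Centre of wooden bead 2 in the bowl, a ball 24 mm in diameter, 12 g.
- bead3_center (a point): Centre of wooden bead 3 in the bowl, a ball 24 mm in diameter, 12 g.
- bead4_center (a point): Centre of wooden bead 4 in the bowl, a ball 24 mm in diameter, 12 g.
- bead5_center (a point): Centre of wooden bead 5 in the bowl, a ball 24 mm in diameter, 12 g.
- stand: Wooden stand, fixed to the desk, 70 x 70 x 60 mm; origin at the centre of its underside. In the middle of its top a 26 mm square hole, 50 mm deep (its floor 10 mm above the desk), holds the stirring stick loosely upright.
- stick_grip (a point): Wooden stirring stick, 210 mm long, 45 g: a round rod 12 mm in diameter, whose top 60 mm is a square handle 16 x 16 mm. This is the centre of the handle, 180 mm above the foot; z along the stick upwards, x and y square to the handle's faces. It stands in the stand at the start.
- stick_foot (a point): Foot (lower end, flat) of the stirring stick, on its axis; z along the stick upwards.
- tumbler: Bystander: glass tumbler of pencils, fixed, 68 mm across, 90 mm high (160 mm with the pencils); origin at the centre of its underside.
- punch: Bystander: steel hole punch, 50 x 120 x 60 mm; origin at the centre of its underside.
- bamboo_box: Bystander: round lidded bamboo box, fixed, 103 mm across, 92 mm high; origin at the centre of its underside.

How it is judged:
By the outcome, as a careful person would: the job done as asked, in the order asked, and still so for the second after the job is handed in, with the robot touching nothing.
Of tin0, tin1, tin2, tin3, tin4, tin5 only 3 to 3 are there at a start; the rules pass over those that are not, and their reading is None.
Of tub0, tub1, tub2 only 2 to 3 are there at a start; the rules pass over those that are not, and their reading is None.
At some moment in a run one of tub0, tub1, tub2 may be knocked a few centimetres aside while the robot is not near it.
It also fails if it takes over 192 s, if anything falls off the work surface, if the arm or the gripper's body presses on something with over 40 N, if the wrist force passes 120 N, or if a joint passes its speed limit or range.

### The arm

A 6-joint arm with a two-finger parallel gripper is mounted at the origin on the work surface. World frame = base frame: x ahead of the robot, y to its left, z up, the work surface at z = 0. Lengths are in m, angles in degrees, forces in N, time in s.
With the tool pointing down it reaches from about 0.35 to 0.875 m from the base axis. Payload 4.2 kg.
Tool frame: the origin (TCP) lies midway between the tips of the shut fingers; the grasp point (between the pads) lies 19 mm behind it; z points along the fingers, y is the line along which they close (so a half turn about z gives the same grasp; the last joint's range is limited). The gripper opens to 87 mm and grips with 3 to 60 N. Pads are 19 mm wide; open, the fingers measure 117 mm over their backs; the gripper's body (75 mm by 190 mm) begins 51 mm behind the grasp point.
Start: joints at [80.821, 22.042, 0.453, 0, -68.411, -14.817], TCP at [0.254, 0.571, 0.223] pointing down, gripper open.
Joint ranges: [-179.83, 179.83], [-69.29, 118.12], [-61.27, 80.66], [-181.25, 117.63], [-171.15, -9.14], [-177.46, 177.46]. Speed limits (degrees/s): [159.86, 159.86, 180, 180, 180, 180].

### API

Orientations are given as a 3x3 rotation matrix whose columns are the frame's x, y, z axes.
In Python, from station import sense, capture, camera_params, finish_job gives the robot as it stands.
- The arm moves only by the tool drive_tool, never from a script. Its argument "rows" is a list of rows, each an object of numbers: "tx", "ty", "tz": the shift along the tool's x, y, z in cm; "ax", "ay", "az": the turn, a rotation vector about the tool's x, y, z in rad; "claw": the finger opening in cm, from 0 to 8.7. In form: [{"tx": .., "ty": .., "tz": .., "ax": .., "ay": .., "az": .., "claw": ..}, ...]. A call has 1 to 10 rows; each row shifts and turns the commanded pose from where the row before left it, along the tool's axes as they then stand; what a row does not reach is not made up. A row lasts 1/12 s, in which the tool goes at most 41.7 mm and 7.16 degrees, less where a joint would pass 70% of its speed; a pose out of reach is approached as far as the arm can. A call with a gripper value outside its range is refused whole. The fingers move at their own pace and stop on an object; the grip force is fixed at half the most. Time passes only in rows, so rows that do not move let the fingers close. It gives the time, the measured TCP pose, the force, the opening and the grip force at its end, in the units of the state.
- sense(): the state, without advancing time (a new reading comes with each control period).
- capture(name): name is "scene" or "top"; returns (picture, depth): 480x640x3 uint8, red, green, blue; 480x640 float32, m along the optical axis (not along the pixel's ray), 0 where there is no reading.
- camera_params(name): a dict with "intrinsics" (3x3 intrinsics, pixels), "k1" (the pictures are not rectified: a ray, as slopes to the right and down, at radius r is drawn at 1 + k1 r^2 times it, then the intrinsics apply), "R" (3x3) and "t" (3): a world point X has camera coordinates R X + t. Camera axes: x right, y down, z forward; pixel columns grow to the right and rows downward; lengths in m; the calibration is good to about 2 mm. A picture is of the moment at which its call begins. camera_params takes no time and is no camera call.
- finish_job(): hands the job in; it is judged then, once.
The state is a dict: "time_s": time; "joints": joint angles; "joint_velocities": joint speeds; "effort": joint torques, N m; "tcp_pos": TCP position; "ee_rot": TCP orientation; "wrist_force": force on the tool from outside, world axes, zero at the start; "moment": the same for the moment, N m; "gripper_width": opening from 0.0 (shut) to 1.0 (fully open); "gripper_force": force on a finger pad.
Only numpy, scipy, OpenCV 4.12 (cv2) and the standard library are available. Lean on these libraries where they do the work, as an engineer would, in place of code of your own. Each camera call takes 0.05 s, during which the arm holds its last target. There are 200 camera calls.

## Working session

There is one attempt and no reset: what is moved stays moved. The work goes in short steps, Python scripts to look and compute and a tool call to move; the robot and the scene stay as the last step left them, time stands still between calls to the robot, and variables do not carry over. Pictures are saved under pics/ and viewed, at most 14 in all, crops included, and the job is handed in when it is done.

Besides the shell and the picture viewer there is one more tool, called after "Emit:" as name(argument=value, ...), one argument or row to a line, values as JSON. drive_tool: Moves the arm, as the interface text tells. Its arguments: {"type":"object","properties":{"rows":{"type":"array"}},"required":["rows"]}

```bash
mkdir -p pics; cat > h.py <<'E'
import numpy as np, cv2, pickle
from station import sense, capture, camera_params, finish_job
def grab(n,save=None):
    im,d=capture(n); np.savez('last_%s.npz'%n,im=im,d=d)
    if save: cv2.imwrite('pics/%s.png'%save,im[:,:,::-1])
    return im,d
def rays(n,uv):
    c=camera_params(n);K=np.array(c['intrinsics']);R=np.array(c['R']);t=np.array(c['t'])
    uv=np.atleast_2d(np.array(uv,float)); x=cv2.undistortPoints(uv[:,None,:],K,np.array([c['k1'],0,0,0,0.]))[:,0]
    return -R.T@t, np.c_[x,np.ones(len(x))]@R
def onplane(n,uv,z):
    o,d=rays(n,uv); return o+d*((z-o[2])/d[:,2])[:,None]
def cloud(n,d):
    v,u=np.mgrid[0:480,0:640]; o,r=rays(n,np.c_[u.ravel(),v.ravel()])
    P=o+r*d.ravel()[:,None]; P[d.ravel()==0]=np.nan
    return P.reshape(480,640,3)
def proj(n,X):
    c=camera_params(n);K=np.array(c['intrinsics']);rv=cv2.Rodrigues(np.array(c['R']))[0]
    return cv2.projectPoints(np.atleast_2d(np.array(X,float)),rv,np.array(c['t'],float),K,np.array([c['k1'],0,0,0,0.]))[0][:,0]
E
python3 - <<'E'
from h import *
for n in('scene','top'):
    grab(n,n+'0'); c=camera_params(n); print(n,c['k1'],-np.array(c['R']).T@np.array(c['t']))
s=sense();print(s['time_s'],s['tcp_pos'],np.round(s['ee_rot'],3),s['wrist_force'])
E
```

```text
scene 0.003223897444639377 [ 1.21015242 -0.41811336  1.03797845]
top -0.0059845324059604205 [ 4.68901559e-01 -7.67016643e-04  1.20489190e+00]
0.1 [0.25392478 0.57048664 0.22156562] [[ 0.914 -0.407 -0.001]
 [-0.407 -0.914 -0.002]
 [ 0.     0.002 -1.   ]] [ 0.37277867  0.18674726 -0.99834444]
```

View pics/scene0.png

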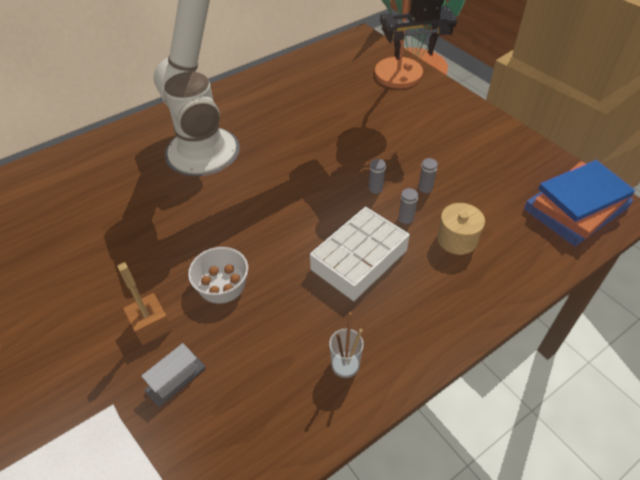

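View pics/top0.png

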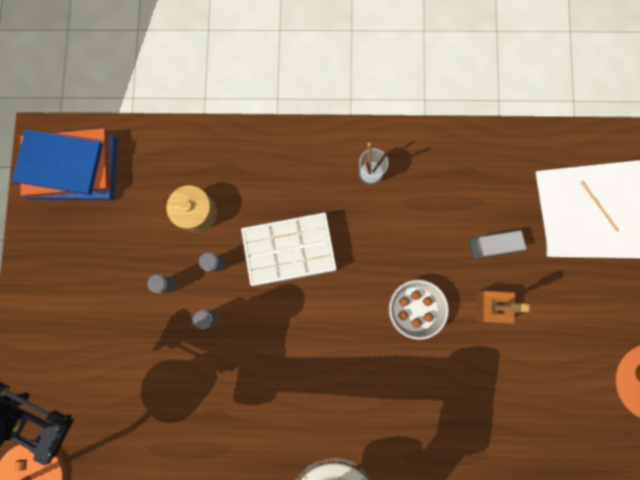

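The scene view shows the three tubs at about (377,175), (428,175) and (408,205), the organizer at (360,253), the bowl at (219,275) and the stand with its stick at (145,300). In the top view they are tubs at (158,284), (209,262) and (204,319), organizer (289,249), bowl (419,310), stand (499,307) and punch (498,243).

```bash
cat > m.py <<'E'
from h import *
im=np.load('last_top.npz')['im'];d=np.load('last_top.npz')['d'];P=cloud('top',d);Z=P[...,2]
def box(u0,u1,v0,v1,zl,zh):
    m=np.zeros((480,640),bool);m[v0:v1,u0:u1]=1
    with np.errstate(invalid='ignore'): return m&(Z>zl)&(Z<zh)
def rect(m,z):
    uv=np.argwhere(m)[:,::-1]
    X=onplane('top',uv,z)[:,:2]; return cv2.minAreaRect(X.astype(np.float32)), len(uv), Z[m].mean()
def circ(m,z):
    uv=np.argwhere(m)[:,::-1];X=onplane('top',uv,z)[:,:2]; c,r=cv2.minEnclosingCircle(X.astype(np.float32)); return np.round(c,4),round(r,4),np.round(X.mean(0),4),len(uv),Z[m].mean()
print('desk',np.nanmedian(Z[380:440,300:420]))
print('org',rect(box(235,345,205,292,.05,.07),.06))
print('stand',rect(box(478,522,285,330,.05,.07),.06))
print('punch',rect(box(465,532,225,265,.035,.08),.06))
for n,b in dict(tA=(140,180,265,300),tB=(192,228,245,280),tC=(186,222,302,336)).items(): print(n,circ(box(*b,.08,.1),.09))
print('bowl',circ(box(380,460,270,345,.048,.065),.055))
print('box',circ(box(160,225,180,240,.075,.12),.092), 'tumbler',circ(box(352,392,140,190,.08,.1),.09))
m=box(480,545,285,330,.08,.3); Q=P[m];print('stick',len(Q),Q[:,2].min(),Q[:,2].max())
t=Q[Q[:,2]>.2];print(t.mean(0),t.min(0),t.max(0)); 
for a in(.08,.1,.12,.15,.17,.19):
    q=Q[(Q[:,2]>a)&(Q[:,2]<a+.02)]
    if len(q):print(a,len(q),q.mean(0))
hsv=cv2.cvtColor(im,cv2.COLOR_RGB2HSV); mm=np.zeros((480,640),np.uint8);mm[275:345,385:455]=1
b=((hsv[...,1]>110)&(mm>0)).astype(np.uint8)
n,l,st,c=cv2.connectedComponentsWithStats(b)
for i in range(1,n):
    if st[i,4]>20: print('bead',c[i],st[i,4],onplane('top',c[i],.02))
big=cv2.resize(im[270:345,385:545],None,fx=5,fy=5,interpolation=cv2.INTER_CUBIC);cv2.imwrite('pics/crop1.png',big[:,:,::-1])
E
python3 m.py
```

```text
desk -0.0009001704086979423
org (((0.5970230102539062, 0.11816036701202393), (0.13675960898399353, 0.20158690214157104), 11.664227485656738), 4363, np.float64(0.058667042822653136))
stand (((0.47004935145378113, -0.36969655752182007), (0.07351219654083252, 0.06997448205947876), 87.92803192138672), 798, np.float64(0.05918306585304472))
punch (((0.6180506348609924, -0.3827732801437378), (0.045095209032297134, 0.1030590757727623), 10.07338809967041), 840, np.float64(0.056440822800849874))
tA (array([0.5095, 0.4149]), 0.0217, array([0.5092, 0.415 ]), 257, np.float64(0.08881784897630123))
tB (array([0.5618, 0.2988]), 0.0214, array([0.5617, 0.2993]), 251, np.float64(0.08896433757328552))
tC (array([0.4298, 0.3064]), 0.0211, array([0.4294, 0.3069]), 258, np.float64(0.08914399379373436))
bowl (array([ 0.4613, -0.188 ]), 0.0676, array([ 0.4602, -0.1935]), 409, np.float64(0.05311998094843159))
box (array([0.6883, 0.3517]), 0.0508, array([0.6882, 0.3514]), 1364, np.float64(0.07954227665881959)) tumbler (array([ 0.7988, -0.0788]), 0.0348, array([ 0.7992, -0.0786]), 175, np.float64(0.088315673945
[... 278 characters left out ...]
505  -0.36756798  0.132066  ]
0.15 9 [ 0.4694754  -0.36520227  0.16327897]
0.17 28 [ 0.46922235 -0.36439506  0.17851311]
0.19 33 [ 0.46978386 -0.36439896  0.20018211]
bead [421.17738589 310.05497925] 1928 [[ 0.45935326 -0.20029924  0.02      ]]
bead [415.42553191 295.04255319] 47 [[ 0.4947706  -0.18674372  0.02      ]]
bead [403.92592593 301.2037037 ] 54 [[ 0.47958729 -0.1592642   0.02      ]]
bead [427.44444444 301.06666667] 45 [[ 0.48095373 -0.21533237  0.02      ]]
bead [402.94117647 315.05882353] 51 [[ 0.44669022 -0.15690299  0.02      ]]
bead [428.01886792 316.8490566 ] 53 [[ 0.44360965 -0.21645584  0.02      ]]
bead [416.23214286 322.60714286] 56 [[ 0.42950204 -0.1884326   0.02      ]]
```

View pics/crop1.png

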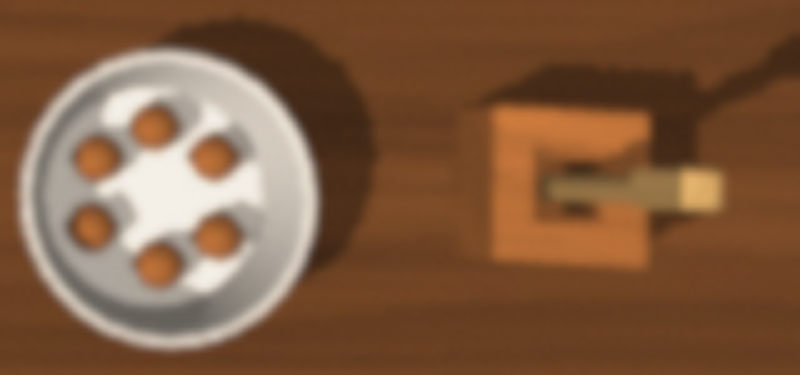

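The crop shows the bowl's six beads in a ring of about 33 mm radius, with the centre clear. The stick is nearly upright in the stand hole and its handle is aligned with the stand. All sizes check against the given ones, so I start moving.

Emit:
drive_tool(
  rows=[
    {"tz":-0.8,"az":-0.105,"claw":8.7},
    {"tz":-0.8,"az":-0.105,"claw":8.7},
    {"tz":-0.8,"az":-0.105,"claw":8.7},
    {"tz":-0.8,"az":-0.105,"claw":8.7},
    {"tx":3,"ty":2,"claw":8.7},
    {"tx":3,"ty":2,"claw":8.7},
    {"tx":3,"ty":2,"claw":8.7},
    {"tx":3,"ty":2,"claw":8.7},
    {"tx":2,"ty":3,"claw":8.7},
    {"tx":1,"ty":3.5,"claw":8.7},
  ],
)

```text
invalid input at $.rows[0]: expected keys tx, ty, tz, ax, ay, az, claw
```

Emit:
drive_tool(
  rows=[
    {"tx":0,"ty":0,"tz":-0.8,"ax":0,"ay":0,"az":-0.105,"claw":8.7},
    {"tx":0,"ty":0,"tz":-0.8,"ax":0,"ay":0,"az":-0.105,"claw":8.7},
    {"tx":0,"ty":0,"tz":-0.8,"ax":0,"ay":0,"az":-0.105,"claw":8.7},
    {"tx":0,"ty":0,"tz":-0.8,"ax":0,"ay":0,"az":-0.105,"claw":8.7},
    {"tx":3,"ty":2,"tz":0,"ax":0,"ay":0,"az":0,"claw":8.7},
    {"tx":3,"ty":2,"tz":0,"ax":0,"ay":0,"az":0,"claw":8.7},
    {"tx":3,"ty":2,"tz":0,"ax":0,"ay":0,"az":0,"claw":8.7},
    {"tx":3,"ty":2,"tz":0,"ax":0,"ay":0,"az":0,"claw":8.7},
    {"tx":2,"ty":3,"tz":0,"ax":0,"ay":0,"az":0,"claw":8.7},
    {"tx":1,"ty":3.5,"tz":0,"ax":0,"ay":0,"az":0,"claw":8.7},
  ],
)

```text
time_s: 0.93
tcp_pos: [0.4062, 0.4252, 0.253]
ee_rot: [[1.0, 0.0, -0.001], [0.0, -1.0, -0.002], [-0.001, 0.002, -1.0]]
wrist_force: [0.6, -0.3, -0.2]
gripper_width: 0.999
gripper_force: 0.0
```

Emit:
drive_tool(
  rows=[
    {"tx":0.3,"ty":3.9,"tz":0,"ax":0,"ay":0,"az":0,"claw":8.7},
    {"tx":0.3,"ty":3.9,"tz":0,"ax":0,"ay":0,"az":0,"claw":8.7},
    {"tx":0.3,"ty":3.9,"tz":0,"ax":0,"ay":0,"az":0,"claw":8.7},
    {"tx":0.3,"ty":3.9,"tz":0,"ax":0,"ay":0,"az":0,"claw":8.7},
    {"tx":0.3,"ty":3.9,"tz":0,"ax":0,"ay":0,"az":0,"claw":8.7},
    {"tx":0.3,"ty":3.9,"tz":0,"ax":0,"ay":0,"az":0,"claw":8.7},
    {"tx":0.3,"ty":3.9,"tz":0,"ax":0,"ay":0,"az":0,"claw":8.7},
    {"tx":0.3,"ty":3.9,"tz":0,"ax":0,"ay":0,"az":0,"claw":8.7},
    {"tx":0.3,"ty":3.9,"tz":0,"ax":0,"ay":0,"az":0,"claw":8.7},
    {"tx":0.3,"ty":3.9,"tz":0,"ax":0,"ay":0,"az":0,"claw":8.7},
  ],
)

```text
time_s: 1.77
tcp_pos: [0.4341, 0.0343, 0.2545]
ee_rot: [[1.0, 0.002, -0.0], [0.002, -1.0, 0.0], [-0.0, -0.0, -1.0]]
wrist_force: [1.3, 0.2, -0.7]
gripper_width: 1.001
gripper_force: 0.0
```

Emit:
drive_tool(
  rows=[
    {"tx":0.3,"ty":3.9,"tz":0,"ax":0,"ay":0,"az":0,"claw":8.7},
    {"tx":0.3,"ty":3.9,"tz":0,"ax":0,"ay":0,"az":0,"claw":8.7},
    {"tx":0.3,"ty":3.9,"tz":0,"ax":0,"ay":0,"az":0,"claw":8.7},
    {"tx":0.3,"ty":3.9,"tz":0,"ax":0,"ay":0,"az":0,"claw":8.7},
    {"tx":0.3,"ty":3.9,"tz":0,"ax":0,"ay":0,"az":0,"claw":8.7},
    {"tx":0.3,"ty":3.9,"tz":0,"ax":0,"ay":0,"az":0,"claw":8.7},
    {"tx":0.3,"ty":3.9,"tz":0,"ax":0,"ay":0,"az":0,"claw":8.7},
    {"tx":0.3,"ty":3.9,"tz":0,"ax":0,"ay":0,"az":0,"claw":8.7},
    {"tx":0.3,"ty":3.9,"tz":0,"ax":0,"ay":0,"az":0,"claw":8.7},
    {"tx":0.3,"ty":3.9,"tz":0,"ax":0,"ay":0,"az":0,"claw":8.7},
  ],
)

```text
time_s: 2.6
tcp_pos: [0.4647, -0.3557, 0.254]
ee_rot: [[1.0, 0.001, -0.001], [0.001, -1.0, 0.001], [-0.001, -0.001, -1.0]]
wrist_force: [0.9, 1.2, 0.7]
gripper_width: 0.994
gripper_force: 0.0
```

Emit:
drive_tool(
  rows=[
    {"tx":0.6,"ty":1.2,"tz":0,"ax":0,"ay":0,"az":0,"claw":8.7},
    {"tx":0,"ty":0,"tz":0,"ax":0,"ay":0,"az":0,"claw":8.7},
    {"tx":0,"ty":0,"tz":2,"ax":0,"ay":0,"az":0,"claw":8.7},
    {"tx":0,"ty":0,"tz":2,"ax":0,"ay":0,"az":0,"claw":8.7},
    {"tx":0,"ty":0,"tz":2,"ax":0,"ay":0,"az":0,"claw":8.7},
    {"tx":0,"ty":0,"tz":1.5,"ax":0,"ay":0,"az":0,"claw":8.7},
    {"tx":0,"ty":0,"tz":0.8,"ax":0,"ay":0,"az":0,"claw":8.7},
    {"tx":0,"ty":0,"tz":0,"ax":0,"ay":0,"az":0,"claw":4},
    {"tx":0,"ty":0,"tz":0,"ax":0,"ay":0,"az":0,"claw":3},
    {"tx":0,"ty":0,"tz":0,"ax":0,"ay":0,"az":0,"claw":2.5},
  ],
)

```text
time_s: 3.43
tcp_pos: [0.472, -0.3658, 0.1728]
ee_rot: [[1.0, 0.002, 0.002], [0.002, -1.0, -0.001], [0.002, 0.001, -1.0]]
wrist_force: [0.9, 0.6, 0.3]
gripper_width: 0.853
gripper_force: 0.0
```

```bash
python3 - <<'E'
from h import *
s=sense();print(s['tcp_pos'],s['gripper_width'])
for n in('top','scene'):
    im,d=grab(n)
    c=proj(n,[.47,-.37,.17])[0].astype(int);print(c)
    a=im[max(0,c[1]-50):c[1]+50,max(0,c[0]-60):c[0]+60];cv2.imwrite(f'pics/g_{n}.png',cv2.resize(a,None,fx=4,fy=4,interpolation=cv2.INTER_CUBIC)[:,:,::-1])
a=np.hstack([cv2.imread('pics/g_top.png'),cv2.imread('pics/g_scene.png')]);cv2.imwrite('pics/g.png',cv2.resize(a,(800,int(800*a.shape[0]/a.shape[1]))))
E
```

```text
[ 0.47199768 -0.36584049  0.17284837] 0.853328095077407
[515 307]
[130 281]
```

View pics/g.png

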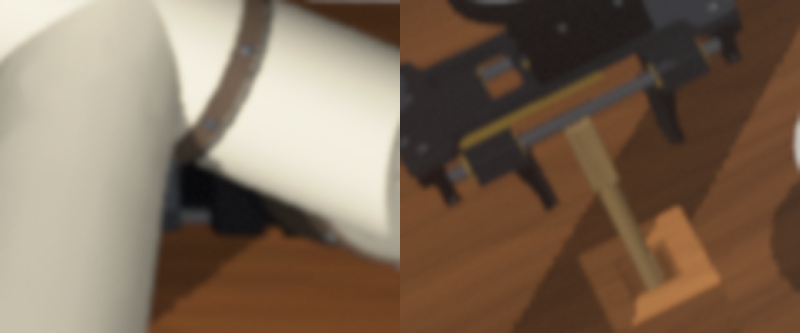

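The stick sits between the fingers, slightly toward the -y one (left). I'll centre on it and close.

Emit:
drive_tool(
  rows=[
    {"tx":0,"ty":0.5,"tz":0,"ax":0,"ay":0,"az":0,"claw":5},
    {"tx":0,"ty":0,"tz":0,"ax":0,"ay":0,"az":0,"claw":4},
    {"tx":0,"ty":0,"tz":0,"ax":0,"ay":0,"az":0,"claw":3},
    {"tx":0,"ty":0,"tz":0,"ax":0,"ay":0,"az":0,"claw":0},
    {"tx":0,"ty":0,"tz":0,"ax":0,"ay":0,"az":0,"claw":0},
    {"tx":0,"ty":0,"tz":0,"ax":0,"ay":0,"az":0,"claw":0},
    {"tx":0,"ty":0,"tz":0,"ax":0,"ay":0,"az":0,"claw":0},
    {"tx":0,"ty":0,"tz":0,"ax":0,"ay":0,"az":0,"claw":0},
    {"tx":0,"ty":0,"tz":0,"ax":0,"ay":0,"az":0,"claw":0},
    {"tx":0,"ty":0,"tz":0,"ax":0,"ay":0,"az":0,"claw":0},
  ],
)

```text
time_s: 4.37
tcp_pos: [0.4713, -0.3707, 0.1715]
ee_rot: [[1.0, 0.001, -0.0], [0.001, -1.0, 0.0], [-0.0, -0.0, -1.0]]
wrist_force: [0.7, -0.0, 0.7]
gripper_width: 0.178
gripper_force: 30.0
```

Emit:
drive_tool(
  rows=[
    {"tx":0,"ty":0,"tz":-1,"ax":0,"ay":0,"az":0,"claw":0},
    {"tx":0,"ty":0,"tz":-1.5,"ax":0,"ay":0,"az":0,"claw":0},
    {"tx":0,"ty":0,"tz":-1.5,"ax":0,"ay":0,"az":0,"claw":0},
    {"tx":0,"ty":0,"tz":-1.5,"ax":0,"ay":0,"az":0,"claw":0},
    {"tx":0,"ty":0,"tz":-1.5,"ax":0,"ay":0,"az":0,"claw":0},
    {"tx":0,"ty":0,"tz":-1,"ax":0,"ay":0,"az":0,"claw":0},
    {"tx":0,"ty":0,"tz":0,"ax":0,"ay":0,"az":0,"claw":0},
    {"tx":0,"ty":-2,"tz":0,"ax":0,"ay":0,"az":0,"claw":0},
    {"tx":0,"ty":-2,"tz":0,"ax":0,"ay":0,"az":0,"claw":0},
    {"tx":0,"ty":-2,"tz":0,"ax":0,"ay":0,"az":0,"claw":0},
  ],
)

```text
time_s: 5.2
tcp_pos: [0.4706, -0.31, 0.2506]
ee_rot: [[1.0, 0.0, -0.002], [0.0, -1.0, 0.001], [-0.002, -0.001, -1.0]]
wrist_force: [0.9, 0.2, -0.7]
gripper_width: 0.18
gripper_force: 30.0
```

```bash
python3 - <<'E'
from h import *
s=sense();p=np.array(s['tcp_pos']);print(p,s['gripper_width'],s['wrist_force'])
im,d=grab('scene');P=cloud('scene',d)
with np.errstate(invalid='ignore'): m=(np.hypot(P[...,0]-p[0],P[...,1]-p[1])<.03)&(P[...,2]>.065)&(P[...,2]<p[2]-.012)
Q=P[m]; print(len(Q))
for a in np.arange(.07,.24,.02):
    q=Q[(Q[:,2]>a)&(Q[:,2]<a+.02)]
    if len(q): print(round(a,2),len(q),np.round(np.median(q,0),4),q[:,2].min())
c=proj('scene',[.465,-.26,.1])[0].astype(int)
a=im[c[1]-75:c[1]+75,max(0,c[0]-100):c[0]+100];cv2.imwrite('pics/l.png',cv2.resize(a,None,fx=4,fy=4,interpolation=cv2.INTER_CUBIC)[:,:,::-1])
E
```

```text
[ 0.47058909 -0.31002817  0.25055291] 0.1795048482909131 [ 0.89004653  0.24309532 -0.6845118 ]
285
0.07 2 [ 0.4697 -0.3108  0.0897] 0.08960805013733875
0.09 31 [ 0.4706 -0.3098  0.1006] 0.09037330977533398
0.11 33 [ 0.4709 -0.3092  0.1195] 0.11131277264077066
0.13 36 [ 0.4707 -0.3097  0.1389] 0.13002303136119975
0.15 38 [ 0.4714 -0.3096  0.1599] 0.1501712490484739
0.17 39 [ 0.4706 -0.3094  0.1794] 0.1705989977711282
0.19 43 [ 0.4708 -0.3091  0.1981] 0.19046928856911605
0.21 46 [ 0.4712 -0.3097  0.2196] 0.21033694586692941
0.23 17 [ 0.4713 -0.3092  0.2337] 0.2307165648041013
```

View pics/l.png

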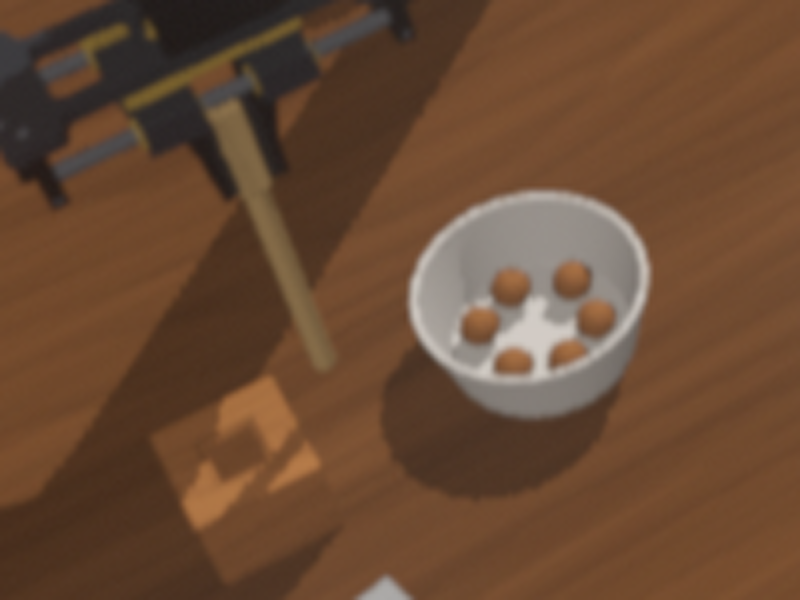

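The stick hangs straight, foot at about 0.089 m, with the bowl at right and the six beads in a ring. Next I move over the bowl centre and lower the foot.

Emit:
drive_tool(
  rows=[
    {"tx":-0.3,"ty":-3,"tz":0,"ax":0,"ay":0,"az":0,"claw":0},
    {"tx":-0.3,"ty":-3,"tz":0,"ax":0,"ay":0,"az":0,"claw":0},
    {"tx":0,"ty":-3,"tz":0,"ax":0,"ay":0,"az":0,"claw":0},
    {"tx":0,"ty":-2.2,"tz":0,"ax":0,"ay":0,"az":0,"claw":0},
    {"tx":0,"ty":-1,"tz":0,"ax":0,"ay":0,"az":0,"claw":0},
    {"tx":0,"ty":0,"tz":0,"ax":0,"ay":0,"az":0,"claw":0},
    {"tx":0,"ty":0,"tz":1,"ax":0,"ay":0,"az":0,"claw":0},
    {"tx":0,"ty":0,"tz":1,"ax":0,"ay":0,"az":0,"claw":0},
    {"tx":0,"ty":0,"tz":0,"ax":0,"ay":0,"az":0,"claw":0},
  ],
)

```text
time_s: 6.0
tcp_pos: [0.4633, -0.1891, 0.2283]
ee_rot: [[1.0, -0.001, -0.006], [-0.001, -1.0, 0.002], [-0.006, -0.002, -1.0]]
wrist_force: [-0.2, 0.3, -1.3]
gripper_width: 0.182
gripper_force: 30.0
```

```bash
python3 - <<'E'
from h import *
s=sense();p=np.array(s['tcp_pos']);print(p)
im,d=grab('scene')
c=proj('scene',[.462,-.188,.05])[0].astype(int)
a=im[c[1]-50:c[1]+50,c[0]-70:c[0]+70];cv2.imwrite('pics/b.png',cv2.resize(a,None,fx=5,fy=5,interpolation=cv2.INTER_CUBIC)[:,:,::-1])
P=cloud('scene',d)
with np.errstate(invalid='ignore'): m=(np.hypot(P[...,0]-p[0],P[...,1]-p[1])<.03)&(P[...,2]>.075)&(P[...,2]<.15)
print(np.median(P[m],0), p, (proj('scene',[.462,-.188,.006])[0]-c+[70,50])*5)
E
```

```text
[ 0.4632652  -0.18909858  0.22826227]
[ 0.46285155 -0.18959869  0.11291592] [ 0.4632652  -0.18909858  0.22826227] [367.83020512 308.53779374]
```

View pics/b.png

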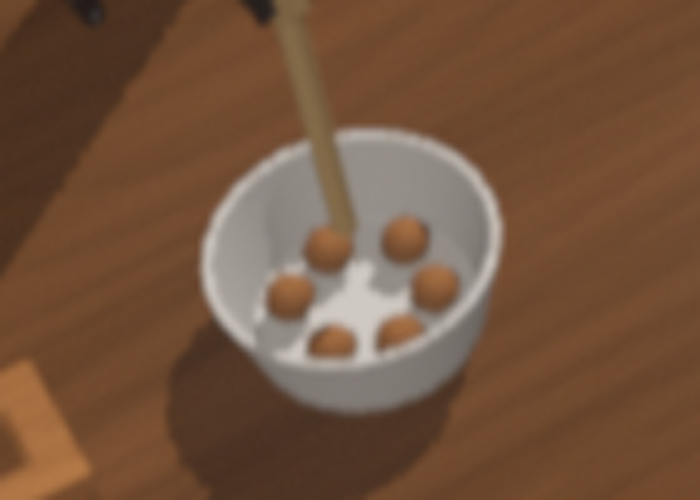

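Foot is just above the bowl centre, beads clear of it. Lower it and work out the circle steps.

Emit:
drive_tool(
  rows=[
    {"tx":0,"ty":0,"tz":1.5,"ax":0,"ay":0,"az":0,"claw":0},
    {"tx":0,"ty":0,"tz":1.5,"ax":0,"ay":0,"az":0,"claw":0},
    {"tx":0,"ty":0,"tz":1.5,"ax":0,"ay":0,"az":0,"claw":0},
    {"tx":0,"ty":0,"tz":1,"ax":0,"ay":0,"az":0,"claw":0},
    {"tx":0,"ty":0,"tz":0,"ax":0,"ay":0,"az":0,"claw":0},
    {"tx":0.54,"ty":-0.31,"tz":0,"ax":0,"ay":0,"az":0,"claw":0},
    {"tx":0.54,"ty":-0.31,"tz":0,"ax":0,"ay":0,"az":0,"claw":0},
    {"tx":0.54,"ty":-0.31,"tz":0,"ax":0,"ay":0,"az":0,"claw":0},
    {"tx":0.54,"ty":-0.31,"tz":0,"ax":0,"ay":0,"az":0,"claw":0},
    {"tx":0.54,"ty":-0.31,"tz":0,"ax":0,"ay":0,"az":0,"claw":0},
  ],
)

```text
time_s: 6.88
tcp_pos: [0.4932, -0.1728, 0.1772]
ee_rot: [[1.0, 0.002, 0.001], [0.002, -1.0, -0.0], [0.001, 0.0, -1.0]]
wrist_force: [0.2, -0.9, -0.3]
gripper_width: 0.183
gripper_force: 30.0
```

```bash
python3 - <<'E'
from h import *
a=np.radians(30+12*np.arange(31));p=3.1*np.c_[np.cos(a),-np.sin(a)]
print(np.round(np.diff(p,axis=0),2).tolist()); print(sense()['tcp_pos'])
E
```

```text
[[-0.38, -0.52], [-0.48, -0.43], [-0.56, -0.32], [-0.62, -0.2], [-0.64, -0.07], [-0.64, 0.07], [-0.62, 0.2], [-0.56, 0.32], [-0.48, 0.43], [-0.38, 0.52], [-0.26, 0.59], [-0.13, 0.63], [0.0, 0.65], [0.13, 0.63], [0.26, 0.59], [0.38, 0.52], [0.48, 0.43], [0.56, 0.32], [0.62, 0.2], [0.64, 0.07], [0.64, -0.07], [0.62, -0.2], [0.56, -0.32], [0.48, -0.43], [0.38, -0.52], [0.26, -0.59], [0.13, -0.63], [0.0, -0.65], [-0.13, -0.63], [-0.26, -0.59]]
[ 0.49318323 -0.17279372  0.17717118]
```

Emit:
drive_tool(
  rows=[
    {"tx":-0.38,"ty":-0.52,"tz":0.15,"ax":0,"ay":0,"az":0,"claw":0},
    {"tx":-0.48,"ty":-0.43,"tz":0.15,"ax":0,"ay":0,"az":0,"claw":0},
    {"tx":-0.56,"ty":-0.32,"tz":0,"ax":0,"ay":0,"az":0,"claw":0},
    {"tx":-0.62,"ty":-0.2,"tz":0,"ax":0,"ay":0,"az":0,"claw":0},
    {"tx":-0.64,"ty":-0.07,"tz":0,"ax":0,"ay":0,"az":0,"claw":0},
    {"tx":-0.64,"ty":0.07,"tz":0,"ax":0,"ay":0,"az":0,"claw":0},
    {"tx":-0.62,"ty":0.2,"tz":0,"ax":0,"ay":0,"az":0,"claw":0},
    {"tx":-0.56,"ty":0.32,"tz":0,"ax":0,"ay":0,"az":0,"claw":0},
    {"tx":-0.48,"ty":0.43,"tz":0,"ax":0,"ay":0,"az":0,"claw":0},
    {"tx":-0.38,"ty":0.52,"tz":0,"ax":0,"ay":0,"az":0,"claw":0},
  ],
)

```text
time_s: 7.72
tcp_pos: [0.4398, -0.1736, 0.1747]
ee_rot: [[1.0, 0.002, 0.005], [0.002, -1.0, -0.001], [0.005, 0.001, -1.0]]
wrist_force: [3.5, -1.4, -0.1]
gripper_width: 0.178
gripper_force: 30.0
```

Emit:
drive_tool(
  rows=[
    {"tx":-0.26,"ty":0.59,"tz":0,"ax":0,"ay":0,"az":0,"claw":0},
    {"tx":-0.13,"ty":0.63,"tz":0,"ax":0,"ay":0,"az":0,"claw":0},
    {"tx":0,"ty":0.65,"tz":0,"ax":0,"ay":0,"az":0,"claw":0},
    {"tx":0.13,"ty":0.63,"tz":0,"ax":0,"ay":0,"az":0,"claw":0},
    {"tx":0.26,"ty":0.59,"tz":0,"ax":0,"ay":0,"az":0,"claw":0},
    {"tx":0.38,"ty":0.52,"tz":0,"ax":0,"ay":0,"az":0,"claw":0},
    {"tx":0.48,"ty":0.43,"tz":0,"ax":0,"ay":0,"az":0,"claw":0},
    {"tx":0.56,"ty":0.32,"tz":0,"ax":0,"ay":0,"az":0,"claw":0},
    {"tx":0.62,"ty":0.2,"tz":0,"ax":0,"ay":0,"az":0,"claw":0},
    {"tx":0.64,"ty":0.07,"tz":0,"ax":0,"ay":0,"az":0,"claw":0},
  ],
)

```text
time_s: 8.55
tcp_pos: [0.4634, -0.2178, 0.1718]
ee_rot: [[1.0, -0.001, -0.006], [-0.001, -1.0, 0.005], [-0.006, -0.005, -1.0]]
wrist_force: [1.0, 8.1, 1.4]
gripper_width: 0.184
gripper_force: 30.0
```

Emit:
drive_tool(
  rows=[
    {"tx":0.64,"ty":-0.07,"tz":0,"ax":0,"ay":0,"az":0,"claw":0},
    {"tx":0.62,"ty":-0.2,"tz":0,"ax":0,"ay":0,"az":0,"claw":0},
    {"tx":0.56,"ty":-0.32,"tz":0,"ax":0,"ay":0,"az":0,"claw":0},
    {"tx":0.48,"ty":-0.43,"tz":0,"ax":0,"ay":0,"az":0,"claw":0},
    {"tx":0.38,"ty":-0.52,"tz":0,"ax":0,"ay":0,"az":0,"claw":0},
    {"tx":0.26,"ty":-0.59,"tz":0,"ax":0,"ay":0,"az":0,"claw":0},
    {"tx":0.13,"ty":-0.63,"tz":0,"ax":0,"ay":0,"az":0,"claw":0},
    {"tx":0,"ty":-0.65,"tz":0,"ax":0,"ay":0,"az":0,"claw":0},
    {"tx":-0.13,"ty":-0.63,"tz":0,"ax":0,"ay":0,"az":0,"claw":0},
    {"tx":-0.26,"ty":-0.59,"tz":0,"ax":0,"ay":0,"az":0,"claw":0},
  ],
)

```text
time_s: 9.38
tcp_pos: [0.4917, -0.1728, 0.1736]
ee_rot: [[1.0, 0.002, -0.0], [0.002, -1.0, -0.001], [-0.0, 0.001, -1.0]]
wrist_force: [-1.9, -0.9, -1.0]
gripper_width: 0.181
gripper_force: 30.0
```

```bash
python3 - <<'E'
from h import *
s=sense();p=np.array(s['tcp_pos']);print(p)
im,d=grab('scene')
c=proj('scene',[.462,-.188,.05])[0].astype(int)
a=im[c[1]-50:c[1]+50,c[0]-70:c[0]+70];cv2.imwrite('pics/b2.png',cv2.resize(a,None,fx=5,fy=5,interpolation=cv2.INTER_CUBIC)[:,:,::-1])
E
```

```text
[ 0.49169719 -0.17282433  0.17361282]
```

View pics/b2.png

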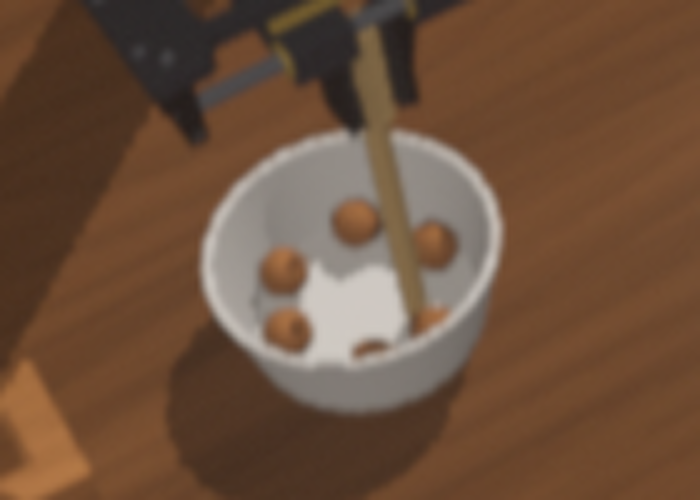

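All six beads are still in the bowl, pushed out along the wall, and the stick is straight. Continuing for more turns.

Emit:
drive_tool(
  rows=[
    {"tx":-0.38,"ty":-0.52,"tz":0,"ax":0,"ay":0,"az":0,"claw":0},
    {"tx":-0.48,"ty":-0.43,"tz":0,"ax":0,"ay":0,"az":0,"claw":0},
    {"tx":-0.56,"ty":-0.32,"tz":0,"ax":0,"ay":0,"az":0,"claw":0},
    {"tx":-0.62,"ty":-0.2,"tz":0,"ax":0,"ay":0,"az":0,"claw":0},
    {"tx":-0.64,"ty":-0.07,"tz":0,"ax":0,"ay":0,"az":0,"claw":0},
    {"tx":-0.64,"ty":0.07,"tz":0,"ax":0,"ay":0,"az":0,"claw":0},
    {"tx":-0.62,"ty":0.2,"tz":0,"ax":0,"ay":0,"az":0,"claw":0},
    {"tx":-0.56,"ty":0.32,"tz":0,"ax":0,"ay":0,"az":0,"claw":0},
    {"tx":-0.48,"ty":0.43,"tz":0,"ax":0,"ay":0,"az":0,"claw":0},
    {"tx":-0.38,"ty":0.52,"tz":0,"ax":0,"ay":0,"az":0,"claw":0},
  ],
)

```text
time_s: 10.27
tcp_pos: [0.4368, -0.173, 0.173]
ee_rot: [[1.0, 0.0, -0.002], [0.0, -1.0, 0.002], [-0.002, -0.002, -1.0]]
wrist_force: [2.5, -0.3, 0.1]
gripper_width: 0.183
gripper_force: 30.0
```

Emit:
drive_tool(
  rows=[
    {"tx":-0.26,"ty":0.59,"tz":0,"ax":0,"ay":0,"az":0,"claw":0},
    {"tx":-0.13,"ty":0.63,"tz":0,"ax":0,"ay":0,"az":0,"claw":0},
    {"tx":0,"ty":0.65,"tz":0,"ax":0,"ay":0,"az":0,"claw":0},
    {"tx":0.13,"ty":0.63,"tz":0,"ax":0,"ay":0,"az":0,"claw":0},
    {"tx":0.26,"ty":0.59,"tz":0,"ax":0,"ay":0,"az":0,"claw":0},
    {"tx":0.38,"ty":0.52,"tz":0,"ax":0,"ay":0,"az":0,"claw":0},
    {"tx":0.48,"ty":0.43,"tz":0,"ax":0,"ay":0,"az":0,"claw":0},
    {"tx":0.56,"ty":0.32,"tz":0,"ax":0,"ay":0,"az":0,"claw":0},
    {"tx":0.62,"ty":0.2,"tz":0,"ax":0,"ay":0,"az":0,"claw":0},
    {"tx":0.64,"ty":0.07,"tz":0,"ax":0,"ay":0,"az":0,"claw":0},
  ],
)

```text
time_s: 11.1
tcp_pos: [0.4637, -0.2183, 0.1725]
ee_rot: [[1.0, -0.0, -0.006], [-0.0, -1.0, 0.004], [-0.006, -0.004, -1.0]]
wrist_force: [-2.2, 5.9, 1.4]
gripper_width: 0.183
gripper_force: 30.0
```

Emit:
drive_tool(
  rows=[
    {"tx":0.64,"ty":-0.07,"tz":0,"ax":0,"ay":0,"az":0,"claw":0},
    {"tx":0.62,"ty":-0.2,"tz":0,"ax":0,"ay":0,"az":0,"claw":0},
    {"tx":0.56,"ty":-0.32,"tz":0,"ax":0,"ay":0,"az":0,"claw":0},
    {"tx":0.48,"ty":-0.43,"tz":0,"ax":0,"ay":0,"az":0,"claw":0},
    {"tx":0.38,"ty":-0.52,"tz":0,"ax":0,"ay":0,"az":0,"claw":0},
    {"tx":0.26,"ty":-0.59,"tz":0,"ax":0,"ay":0,"az":0,"claw":0},
    {"tx":0.13,"ty":-0.63,"tz":0,"ax":0,"ay":0,"az":0,"claw":0},
    {"tx":0,"ty":-0.65,"tz":0,"ax":0,"ay":0,"az":0,"claw":0},
    {"tx":-0.13,"ty":-0.63,"tz":0,"ax":0,"ay":0,"az":0,"claw":0},
    {"tx":-0.26,"ty":-0.59,"tz":0,"ax":0,"ay":0,"az":0,"claw":0},
  ],
)

```text
time_s: 11.93
tcp_pos: [0.4919, -0.1725, 0.1736]
ee_rot: [[1.0, 0.002, 0.0], [0.002, -1.0, -0.0], [0.0, 0.0, -1.0]]
wrist_force: [-0.4, -0.0, -0.1]
gripper_width: 0.183
gripper_force: 30.0
```

Emit:
drive_tool(
  rows=[
    {"tx":-0.38,"ty":-0.52,"tz":0,"ax":0,"ay":0,"az":0,"claw":0},
    {"tx":-0.48,"ty":-0.43,"tz":0,"ax":0,"ay":0,"az":0,"claw":0},
    {"tx":-0.56,"ty":-0.32,"tz":0,"ax":0,"ay":0,"az":0,"claw":0},
    {"tx":-0.62,"ty":-0.2,"tz":0,"ax":0,"ay":0,"az":0,"claw":0},
    {"tx":-0.64,"ty":-0.07,"tz":0,"ax":0,"ay":0,"az":0,"claw":0},
    {"tx":-0.64,"ty":0.07,"tz":0,"ax":0,"ay":0,"az":0,"claw":0},
    {"tx":-0.62,"ty":0.2,"tz":0,"ax":0,"ay":0,"az":0,"claw":0},
    {"tx":-0.56,"ty":0.32,"tz":0,"ax":0,"ay":0,"az":0,"claw":0},
    {"tx":-0.48,"ty":0.43,"tz":0,"ax":0,"ay":0,"az":0,"claw":0},
    {"tx":-0.38,"ty":0.52,"tz":0,"ax":0,"ay":0,"az":0,"claw":0},
  ],
)

```text
time_s: 12.77
tcp_pos: [0.4378, -0.1738, 0.1737]
ee_rot: [[1.0, 0.001, 0.0], [0.001, -1.0, 0.0], [0.0, -0.0, -1.0]]
wrist_force: [1.8, -2.2, -1.0]
gripper_width: 0.179
gripper_force: 30.0
```

Emit:
drive_tool(
  rows=[
    {"tx":-0.26,"ty":0.59,"tz":0,"ax":0,"ay":0,"az":0,"claw":0},
    {"tx":-0.13,"ty":0.63,"tz":0,"ax":0,"ay":0,"az":0,"claw":0},
    {"tx":0,"ty":0.65,"tz":0,"ax":0,"ay":0,"az":0,"claw":0},
    {"tx":0.13,"ty":0.63,"tz":0,"ax":0,"ay":0,"az":0,"claw":0},
    {"tx":0.26,"ty":0.59,"tz":0,"ax":0,"ay":0,"az":0,"claw":0},
    {"tx":0.38,"ty":0.52,"tz":0,"ax":0,"ay":0,"az":0,"claw":0},
    {"tx":0.48,"ty":0.43,"tz":0,"ax":0,"ay":0,"az":0,"claw":0},
    {"tx":0.56,"ty":0.32,"tz":0,"ax":0,"ay":0,"az":0,"claw":0},
    {"tx":0.62,"ty":0.2,"tz":0,"ax":0,"ay":0,"az":0,"claw":0},
    {"tx":0,"ty":-1,"tz":0,"ax":0,"ay":0,"az":0,"claw":0},
  ],
)

```text
time_s: 13.6
tcp_pos: [0.4588, -0.2099, 0.1727]
ee_rot: [[1.0, -0.0, -0.004], [-0.0, -1.0, -0.001], [-0.004, 0.001, -1.0]]
wrist_force: [1.1, -0.2, -0.8]
gripper_width: 0.183
gripper_force: 30.0
```

Emit:
drive_tool(
  rows=[
    {"tx":0,"ty":0,"tz":-1,"ax":0,"ay":0,"az":0,"claw":0},
    {"tx":0,"ty":0,"tz":-2,"ax":0,"ay":0,"az":0,"claw":0},
    {"tx":0,"ty":0,"tz":-2,"ax":0,"ay":0,"az":0,"claw":0},
    {"tx":0,"ty":0,"tz":-2,"ax":0,"ay":0,"az":0,"claw":0},
    {"tx":0,"ty":0,"tz":-1,"ax":0,"ay":0,"az":0,"claw":0},
    {"tx":0.3,"ty":3,"tz":0,"ax":0,"ay":0,"az":0,"claw":0},
    {"tx":0.3,"ty":3,"tz":0,"ax":0,"ay":0,"az":0,"claw":0},
    {"tx":0.3,"ty":3,"tz":0,"ax":0,"ay":0,"az":0,"claw":0},
    {"tx":0.3,"ty":3,"tz":0,"ax":0,"ay":0,"az":0,"claw":0},
    {"tx":0,"ty":2,"tz":0,"ax":0,"ay":0,"az":0,"claw":0},
  ],
)

```text
time_s: 14.43
tcp_pos: [0.4707, -0.3508, 0.2533]
ee_rot: [[1.0, 0.001, -0.001], [0.001, -1.0, -0.0], [-0.001, 0.0, -1.0]]
wrist_force: [0.3, 0.6, -0.5]
gripper_width: 0.183
gripper_force: 30.0
```

Emit:
drive_tool(
  rows=[
    {"tx":0,"ty":1,"tz":0,"ax":0,"ay":0,"az":0,"claw":0},
    {"tx":0,"ty":0,"tz":0,"ax":0,"ay":0,"az":0,"claw":0},
    {"tx":0,"ty":0,"tz":0,"ax":0,"ay":0,"az":0,"claw":0},
    {"tx":0,"ty":0,"tz":0,"ax":0,"ay":0,"az":0,"claw":0},
  ],
)

```text
time_s: 14.77
tcp_pos: [0.4708, -0.3578, 0.2536]
ee_rot: [[1.0, 0.002, -0.0], [0.002, -1.0, 0.0], [-0.0, -0.0, -1.0]]
wrist_force: [0.7, 0.5, -0.1]
gripper_width: 0.184
gripper_force: 30.0
```

```bash
python3 - <<'E'
from h import *
s=sense();p=np.array(s['tcp_pos']);print(p,s['wrist_force'])
im,d=grab('scene');P=cloud('scene',d)
with np.errstate(invalid='ignore'): m=(np.hypot(P[...,0]-p[0],P[...,1]-p[1])<.03)&(P[...,2]>.07)&(P[...,2]<p[2]-.012)
Q=P[m]; print(len(Q),Q[:,2].min())
for a in (.09,.13,.17,.21):
    q=Q[(Q[:,2]>a)&(Q[:,2]<a+.03)]
    print(a,np.round(np.median(q,0),4))
c=proj('scene',[.465,-.26,.1])[0].astype(int)
a=im[c[1]-75:c[1]+75,max(0,c[0]-100):c[0]+100];cv2.imwrite('pics/l2.png',cv2.resize(a,None,fx=4,fy=4,interpolation=cv2.INTER_CUBIC)[:,:,::-1])
E
```

```text
[ 0.47082174 -0.3577962   0.25364203] [ 0.65351726  0.51925931 -0.08042017]
309 0.09231812081029989
0.09 [ 0.4763 -0.3569  0.1056]
0.13 [ 0.4757 -0.3564  0.1448]
0.17 [ 0.4749 -0.3572  0.1853]
0.21 [ 0.4736 -0.3572  0.225 ]
```

View pics/l2.png

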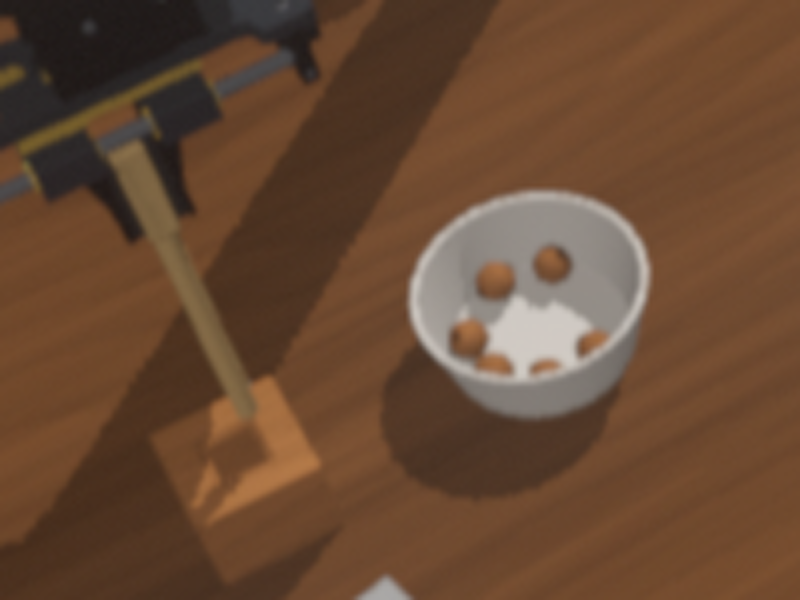

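All six beads are still in the bowl. The foot has shifted about 5 mm toward +x from a slight lean, so I correct for that while lowering into the hole.

Emit:
drive_tool(
  rows=[
    {"tx":-0.4,"ty":1.2,"tz":0,"ax":0,"ay":0,"az":0,"claw":0},
    {"tx":0,"ty":0,"tz":0,"ax":0,"ay":0,"az":0,"claw":0},
    {"tx":0,"ty":0,"tz":1,"ax":0,"ay":0,"az":0,"claw":0},
    {"tx":0,"ty":0,"tz":1,"ax":0,"ay":0,"az":0,"claw":0},
    {"tx":0,"ty":0,"tz":0.6,"ax":0,"ay":0,"az":0,"claw":0},
    {"tx":0,"ty":0,"tz":0,"ax":0,"ay":0,"az":0,"claw":0},
    {"tx":0,"ty":0,"tz":0,"ax":0,"ay":0,"az":0,"claw":0},
  ],
)

```text
time_s: 15.4
tcp_pos: [0.4668, -0.3706, 0.2266]
ee_rot: [[1.0, 0.001, -0.002], [0.001, -1.0, 0.001], [-0.002, -0.001, -1.0]]
wrist_force: [-0.4, -0.2, 0.1]
gripper_width: 0.181
gripper_force: 30.0
```

```bash
python3 - <<'E'
from h import *
s=sense();p=np.array(s['tcp_pos']);print(p,s['wrist_force'])
im,d=grab('scene')
c=proj('scene',[.47,-.37,.1])[0].astype(int);print(c)
y0=max(0,c[1]-60);x0=max(0,c[0]-60)
a=im[y0:y0+100,x0:x0+120];cv2.imwrite('pics/l3.png',cv2.resize(a,None,fx=6,fy=6,interpolation=cv2.INTER_CUBIC)[:,:,::-1])
for X in([.47,-.37,.06],[.483,-.383,.06],[.483,-.357,.06],[.457,-.383,.06],[.457,-.357,.06]): print((proj('scene',X)[0]-[x0,y0])*6)
E
```

```text
[ 0.46676303 -0.37060389  0.2266136 ] [-0.40538251 -0.18037725  0.07334256]
[140 301]
[390.38212761 422.84523354]
[371.26074523 466.43001776]
[439.11117351 429.43409911]
[341.83428806 416.28174001]
[409.11790275 380.13678563]
```

View pics/l3.png

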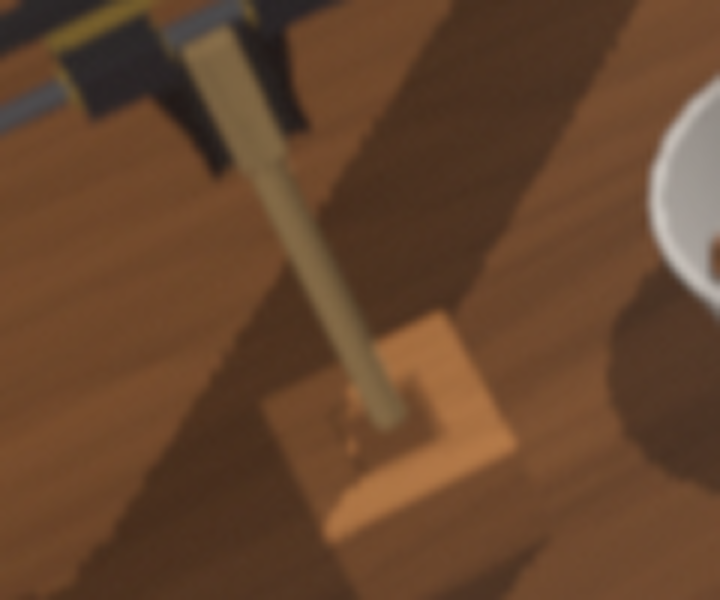

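The foot (about 390,420) is over the middle of the hole (centre about 390,423). Lowering in and releasing.

Emit:
drive_tool(
  rows=[
    {"tx":0,"ty":0,"tz":0.8,"ax":0,"ay":0,"az":0,"claw":0},
    {"tx":0,"ty":0,"tz":1,"ax":0,"ay":0,"az":0,"claw":0},
    {"tx":0,"ty":0,"tz":1,"ax":0,"ay":0,"az":0,"claw":0},
    {"tx":0,"ty":0,"tz":1,"ax":0,"ay":0,"az":0,"claw":0},
    {"tx":0,"ty":0,"tz":1,"ax":0,"ay":0,"az":0,"claw":0},
    {"tx":0,"ty":0,"tz":0.5,"ax":0,"ay":0,"az":0,"claw":0},
    {"tx":0,"ty":0,"tz":0,"ax":0,"ay":0,"az":0,"claw":0},
  ],
)

```text
time_s: 16.03
tcp_pos: [0.4662, -0.3705, 0.1725]
ee_rot: [[1.0, 0.001, -0.003], [0.001, -1.0, 0.002], [-0.003, -0.002, -1.0]]
wrist_force: [-0.3, 0.3, -0.7]
gripper_width: 0.18
gripper_force: 30.0
```

Emit:
drive_tool(
  rows=[
    {"tx":0,"ty":0,"tz":0,"ax":0,"ay":0,"az":0,"claw":2.2},
    {"tx":0,"ty":0,"tz":0,"ax":0,"ay":0,"az":0,"claw":3},
    {"tx":0,"ty":0,"tz":0,"ax":0,"ay":0,"az":0,"claw":4},
    {"tx":0,"ty":0,"tz":0,"ax":0,"ay":0,"az":0,"claw":5},
    {"tx":0,"ty":0,"tz":0,"ax":0,"ay":0,"az":0,"claw":5},
    {"tx":0,"ty":0,"tz":-1,"ax":0,"ay":0,"az":0,"claw":5},
    {"tx":0,"ty":0,"tz":-2,"ax":0,"ay":0,"az":0,"claw":5},
    {"tx":0,"ty":0,"tz":-3,"ax":0,"ay":0,"az":0,"claw":5},
    {"tx":0,"ty":0,"tz":-3,"ax":0,"ay":0,"az":0,"claw":5},
    {"tx":0,"ty":0,"tz":0,"ax":0,"ay":0,"az":0,"claw":0},
  ],
)

```text
time_s: 16.87
tcp_pos: [0.4697, -0.3731, 0.273]
ee_rot: [[1.0, 0.002, 0.012], [0.002, -1.0, -0.009], [0.012, 0.009, -1.0]]
wrist_force: [1.2, -0.8, 1.2]
gripper_width: 0.55
gripper_force: 0.0
```

```bash
python3 - <<'E'
from h import *
s=sense();p=np.array(s['tcp_pos']);print(p,s['wrist_force'],s['gripper_width'])
im,d=grab('scene');P=cloud('scene',d)
with np.errstate(invalid='ignore'): m=(np.hypot(P[...,0]-.47,P[...,1]+.37)<.035)&(P[...,2]>.065)&(P[...,2]<.235)
Q=P[m]; print(len(Q),Q[:,2].max())
for a in (.07,.1,.14,.18,.2):
    q=Q[(Q[:,2]>a)&(Q[:,2]<a+.03)]
    print(a,np.round(np.median(q,0),4))
m=(np.hypot(P[...,0]-.4607,P[...,1]+.188)<.058)&(im[...,0]>im[...,2]*1.5+10)&(P[...,2]<.05)
m=m.astype(np.uint8);n,l,st,c=cv2.connectedComponentsWithStats(m);print(st[1:,4],c[1:])
E
```

```text
[ 0.46971724 -0.37310052  0.27298677] [ 1.16713308 -0.83375991  1.19633314] 0.5497044503118071
401 0.22567361293381782
0.07 [ 0.4718 -0.37    0.0854]
0.1 [ 0.4724 -0.3703  0.1146]
0.14 [ 0.4721 -0.3696  0.1539]
0.18 [ 0.4741 -0.3699  0.1952]
0.2 [ 0.4731 -0.3701  0.2181]
[52 59 89  2 22 14 10  3  4  4  1  3  1  1  1  1  1  1] [[223.5        264.5       ]
 [209.52542373 268.69491525]
 [204.60674157 285.17977528]
 [246.         280.5       ]
 [233.59090909 283.90909091]
 [244.42857143 287.57142857]
 [221.5        290.1       ]
 [240.33333333 295.        ]
 [202.5        298.5       ]
 [237.25       298.        ]
 [206.         301.        ]
 [231.66666667 301.66666667]
 [234.         300.        ]
 [210.         303.        ]
 [229.         302.        ]
 [215.         304.        ]
 [218.         304.        ]
 [221.         304.        ]]
```

The stick stands upright in its stand and the beads are in the bowl. Now I probe the cells with the fingers shut. From the organizer centre (0.597, 0.118) and yaw 11.7°, the cell centres are A(.578,.047), B(.565,.1115), C(.551,.176), D(.643,.060), E(.629,.125) and F(.616,.1895).

Emit:
drive_tool(
  rows=[
    {"tx":0,"ty":0,"tz":0,"ax":0,"ay":0,"az":0,"claw":0},
    {"tx":0,"ty":-3,"tz":0,"ax":0,"ay":0,"az":0,"claw":0},
    {"tx":1,"ty":-4,"tz":0,"ax":0,"ay":0,"az":0,"claw":0},
    {"tx":1,"ty":-4,"tz":0,"ax":0,"ay":0,"az":0,"claw":0},
    {"tx":1,"ty":-4,"tz":0,"ax":0,"ay":0,"az":0,"claw":0},
    {"tx":1,"ty":-4,"tz":0,"ax":0,"ay":0,"az":0,"claw":0},
    {"tx":1,"ty":-4,"tz":0,"ax":0,"ay":0,"az":0,"claw":0},
    {"tx":1,"ty":-4,"tz":0,"ax":0,"ay":0,"az":0,"claw":0},
    {"tx":1,"ty":-4,"tz":0,"ax":0,"ay":0,"az":0,"claw":0},
    {"tx":1,"ty":-4,"tz":0,"ax":0,"ay":0,"az":0,"claw":0},
  ],
)

```text
time_s: 17.75
tcp_pos: [0.546, -0.0188, 0.2637]
ee_rot: [[1.0, 0.001, -0.002], [0.001, -1.0, -0.0], [-0.002, 0.0, -1.0]]
wrist_force: [1.7, -0.3, 0.1]
gripper_width: 0.005
gripper_force: 0.0
```

Emit:
drive_tool(
  rows=[
    {"tx":1,"ty":-3,"tz":2,"ax":0,"ay":0,"az":-0.1,"claw":0},
    {"tx":1,"ty":-2,"tz":3,"ax":0,"ay":0,"az":-0.1,"claw":0},
    {"tx":1,"ty":0,"tz":3,"ax":0,"ay":0,"az":0,"claw":0},
    {"tx":0,"ty":0,"tz":3,"ax":0,"ay":0,"az":0,"claw":0},
    {"tx":0,"ty":0,"tz":3,"ax":0,"ay":0,"az":0,"claw":0},
    {"tx":0,"ty":0,"tz":2,"ax":0,"ay":0,"az":0,"claw":0},
    {"tx":0,"ty":0,"tz":1.5,"ax":0,"ay":0,"az":0,"claw":0},
    {"tx":0,"ty":0,"tz":0,"ax":0,"ay":0,"az":0,"claw":0},
    {"tx":0,"ty":0,"tz":0,"ax":0,"ay":0,"az":0,"claw":0},
  ],
)

```text
time_s: 18.5
tcp_pos: [0.5735, 0.0318, 0.0884]
ee_rot: [[0.98, 0.2, -0.003], [0.2, -0.98, -0.001], [-0.003, 0.001, -1.0]]
wrist_force: [-0.4, 0.4, 0.9]
gripper_width: 0.006
gripper_force: 0.0
```

Emit:
drive_tool(
  rows=[
    {"tx":0.7,"ty":-1.4,"tz":0,"ax":0,"ay":0,"az":0,"claw":0},
    {"tx":0,"ty":0,"tz":0,"ax":0,"ay":0,"az":0,"claw":0},
    {"tx":0,"ty":0,"tz":1,"ax":0,"ay":0,"az":0,"claw":0},
    {"tx":0,"ty":0,"tz":1,"ax":0,"ay":0,"az":0,"claw":0},
    {"tx":0,"ty":0,"tz":0.5,"ax":0,"ay":0,"az":0,"claw":0},
    {"tx":0,"ty":0,"tz":0,"ax":0,"ay":0,"az":0,"claw":0},
    {"tx":0,"ty":0,"tz":0,"ax":0,"ay":0,"az":0,"claw":0},
  ],
)

```text
time_s: 19.08
tcp_pos: [0.578, 0.0469, 0.0639]
ee_rot: [[0.98, 0.2, -0.001], [0.2, -0.98, -0.001], [-0.001, 0.0, -1.0]]
wrist_force: [0.3, -0.3, 0.7]
gripper_width: 0.01
gripper_force: 0.0
```

Emit:
drive_tool(
  rows=[
    {"tx":0,"ty":0,"tz":0.3,"ax":0,"ay":0,"az":0,"claw":0},
    {"tx":0,"ty":0,"tz":0.3,"ax":0,"ay":0,"az":0,"claw":0},
    {"tx":0,"ty":0,"tz":0.3,"ax":0,"ay":0,"az":0,"claw":0},
    {"tx":0,"ty":0,"tz":0,"ax":0,"ay":0,"az":0,"claw":0},
    {"tx":0,"ty":0,"tz":0,"ax":0,"ay":0,"az":0,"claw":0},
  ],
)

```text
time_s: 19.5
tcp_pos: [0.5783, 0.0472, 0.0554]
ee_rot: [[0.98, 0.2, -0.0], [0.2, -0.98, -0.0], [-0.0, 0.0, -1.0]]
wrist_force: [-0.3, 0.0, -0.9]
gripper_width: 0.007
gripper_force: 0.1
```

Emit:
drive_tool(
  rows=[
    {"tx":0,"ty":0,"tz":0.2,"ax":0,"ay":0,"az":0,"claw":0},
    {"tx":0,"ty":0,"tz":0.2,"ax":0,"ay":0,"az":0,"claw":0},
    {"tx":0,"ty":0,"tz":0,"ax":0,"ay":0,"az":0,"claw":0},
    {"tx":0,"ty":0,"tz":0,"ax":0,"ay":0,"az":0,"claw":0},
  ],
)

```text
time_s: 19.83
tcp_pos: [0.5791, 0.0474, 0.0525]
ee_rot: [[0.98, 0.2, 0.002], [0.2, -0.98, 0.0], [0.002, 0.0, -1.0]]
wrist_force: [-0.8, 0.5, 4.7]
gripper_width: 0.005
gripper_force: 2.5
```

Emit:
drive_tool(
  rows=[
    {"tx":0,"ty":0,"tz":0.1,"ax":0,"ay":0,"az":0,"claw":0},
    {"tx":0,"ty":0,"tz":0,"ax":0,"ay":0,"az":0,"claw":0},
    {"tx":0,"ty":0,"tz":0,"ax":0,"ay":0,"az":0,"claw":0},
  ],
)

```text
time_s: 20.08
tcp_pos: [0.5792, 0.0474, 0.0519]
ee_rot: [[0.98, 0.201, 0.002], [0.201, -0.98, 0.0], [0.002, 0.0, -1.0]]
wrist_force: [-0.5, -0.4, 7.2]
gripper_width: 0.003
gripper_force: 3.6
```

Cell A holds a tin: the force rose to 7 N at 8 mm. Next is B.

Emit:
drive_tool(
  rows=[
    {"tx":0,"ty":0,"tz":-1.3,"ax":0,"ay":0,"az":0,"claw":0},
    {"tx":0,"ty":0,"tz":-1.3,"ax":0,"ay":0,"az":0,"claw":0},
    {"tx":0,"ty":-3.3,"tz":0,"ax":0,"ay":0,"az":0,"claw":0},
    {"tx":0,"ty":-3.3,"tz":0,"ax":0,"ay":0,"az":0,"claw":0},
    {"tx":0,"ty":0,"tz":0,"ax":0,"ay":0,"az":0,"claw":0},
    {"tx":0,"ty":0,"tz":1,"ax":0,"ay":0,"az":0,"claw":0},
    {"tx":0,"ty":0,"tz":0.8,"ax":0,"ay":0,"az":0,"claw":0},
    {"tx":0,"ty":0,"tz":0.4,"ax":0,"ay":0,"az":0,"claw":0},
    {"tx":0,"ty":0,"tz":0.2,"ax":0,"ay":0,"az":0,"claw":0},
    {"tx":0,"ty":0,"tz":0,"ax":0,"ay":0,"az":0,"claw":0},
  ],
)

```text
time_s: 20.92
tcp_pos: [0.5647, 0.1108, 0.0513]
ee_rot: [[0.98, 0.199, -0.002], [0.199, -0.98, -0.001], [-0.002, 0.001, -1.0]]
wrist_force: [0.6, 0.0, 0.2]
gripper_width: 0.008
gripper_force: 0.1
```

Emit:
drive_tool(
  rows=[
    {"tx":0,"ty":0,"tz":0,"ax":0,"ay":0,"az":0,"claw":0},
    {"tx":0,"ty":0,"tz":0,"ax":0,"ay":0,"az":0,"claw":0},
  ],
)

```text
time_s: 21.08
tcp_pos: [0.5655, 0.1115, 0.0526]
ee_rot: [[0.98, 0.199, 0.0], [0.199, -0.98, 0.0], [0.0, 0.0, -1.0]]
wrist_force: [-0.3, -0.1, 0.0]
gripper_width: 0.003
gripper_force: 0.1
```

Emit:
drive_tool(
  rows=[
    {"tx":0,"ty":0,"tz":0.2,"ax":0,"ay":0,"az":0,"claw":0},
    {"tx":0,"ty":0,"tz":0,"ax":0,"ay":0,"az":0,"claw":0},
    {"tx":0,"ty":0,"tz":0,"ax":0,"ay":0,"az":0,"claw":0},
  ],
)

```text
time_s: 21.33
tcp_pos: [0.5652, 0.1119, 0.0506]
ee_rot: [[0.98, 0.2, 0.0], [0.2, -0.98, 0.0], [0.0, -0.0, -1.0]]
wrist_force: [-0.5, 0.0, 0.6]
gripper_width: 0.007
gripper_force: 0.1
```

Emit:
drive_tool(
  rows=[
    {"tx":0,"ty":0,"tz":0.1,"ax":0,"ay":0,"az":0,"claw":0},
    {"tx":0,"ty":0,"tz":0,"ax":0,"ay":0,"az":0,"claw":0},
    {"tx":0,"ty":0,"tz":0,"ax":0,"ay":0,"az":0,"claw":0},
  ],
)

```text
time_s: 21.58
tcp_pos: [0.5652, 0.112, 0.0495]
ee_rot: [[0.98, 0.2, 0.0], [0.2, -0.98, 0.0], [0.0, -0.0, -1.0]]
wrist_force: [-0.3, -0.5, 0.3]
gripper_width: 0.004
gripper_force: 0.1
```

Emit:
drive_tool(
  rows=[
    {"tx":0,"ty":0,"tz":0.2,"ax":0,"ay":0,"az":0,"claw":0},
    {"tx":0,"ty":0,"tz":0.2,"ax":0,"ay":0,"az":0,"claw":0},
    {"tx":0,"ty":0,"tz":0,"ax":0,"ay":0,"az":0,"claw":0},
    {"tx":0,"ty":0,"tz":0,"ax":0,"ay":0,"az":0,"claw":0},
  ],
)

```text
time_s: 21.92
tcp_pos: [0.565, 0.1119, 0.0453]
ee_rot: [[0.98, 0.2, -0.001], [0.2, -0.98, -0.0], [-0.001, 0.0, -1.0]]
wrist_force: [-1.0, 0.1, 0.4]
gripper_width: 0.005
gripper_force: 0.2
```

B is empty. Next is C.

Emit:
drive_tool(
  rows=[
    {"tx":0,"ty":0,"tz":-1.6,"ax":0,"ay":0,"az":0,"claw":0},
    {"tx":0,"ty":0,"tz":-1.5,"ax":0,"ay":0,"az":0,"claw":0},
    {"tx":0,"ty":-3.3,"tz":0,"ax":0,"ay":0,"az":0,"claw":0},
    {"tx":0,"ty":-3.3,"tz":0,"ax":0,"ay":0,"az":0,"claw":0},
    {"tx":0,"ty":0,"tz":0,"ax":0,"ay":0,"az":0,"claw":0},
    {"tx":0,"ty":0,"tz":1,"ax":0,"ay":0,"az":0,"claw":0},
    {"tx":0,"ty":0,"tz":0.9,"ax":0,"ay":0,"az":0,"claw":0},
    {"tx":0,"ty":0,"tz":0.4,"ax":0,"ay":0,"az":0,"claw":0},
    {"tx":0,"ty":0,"tz":0.2,"ax":0,"ay":0,"az":0,"claw":0},
    {"tx":0,"ty":0,"tz":0,"ax":0,"ay":0,"az":0,"claw":0},
  ],
)

```text
time_s: 22.75
tcp_pos: [0.5515, 0.1754, 0.0503]
ee_rot: [[0.98, 0.199, -0.002], [0.199, -0.98, -0.001], [-0.002, 0.001, -1.0]]
wrist_force: [-0.8, -0.5, 0.7]
gripper_width: 0.011
gripper_force: 0.1
```

Emit:
drive_tool(
  rows=[
    {"tx":0,"ty":0,"tz":0.1,"ax":0,"ay":0,"az":0,"claw":0},
    {"tx":0,"ty":0,"tz":0,"ax":0,"ay":0,"az":0,"claw":0},
    {"tx":0,"ty":0,"tz":0,"ax":0,"ay":0,"az":0,"claw":0},
  ],
)

```text
time_s: 23.0
tcp_pos: [0.5523, 0.1764, 0.0508]
ee_rot: [[0.98, 0.199, 0.0], [0.199, -0.98, 0.0], [0.0, -0.0, -1.0]]
wrist_force: [0.5, -0.2, -0.4]
gripper_width: 0.008
gripper_force: 0.1
```

Emit:
drive_tool(
  rows=[
    {"tx":0,"ty":0,"tz":0.15,"ax":0,"ay":0,"az":0,"claw":0},
    {"tx":0,"ty":0,"tz":0,"ax":0,"ay":0,"az":0,"claw":0},
    {"tx":0,"ty":0,"tz":0,"ax":0,"ay":0,"az":0,"claw":0},
  ],
)

```text
time_s: 23.25
tcp_pos: [0.552, 0.1766, 0.0491]
ee_rot: [[0.98, 0.2, 0.0], [0.2, -0.98, 0.0], [0.0, -0.0, -1.0]]
wrist_force: [1.4, -0.3, 0.7]
gripper_width: 0.008
gripper_force: 0.1
```

Emit:
drive_tool(
  rows=[
    {"tx":0,"ty":0,"tz":0.1,"ax":0,"ay":0,"az":0,"claw":0},
    {"tx":0,"ty":0,"tz":0,"ax":0,"ay":0,"az":0,"claw":0},
    {"tx":0,"ty":0,"tz":0,"ax":0,"ay":0,"az":0,"claw":0},
  ],
)

```text
time_s: 23.5
tcp_pos: [0.552, 0.1766, 0.048]
ee_rot: [[0.98, 0.2, -0.0], [0.2, -0.98, 0.0], [-0.0, -0.0, -1.0]]
wrist_force: [-0.7, 0.4, 0.8]
gripper_width: 0.006
gripper_force: 0.1
```

C is empty (12 mm deep, no force). Next is F.

Emit:
drive_tool(
  rows=[
    {"tx":0,"ty":0,"tz":-1.4,"ax":0,"ay":0,"az":0,"claw":0},
    {"tx":0,"ty":0,"tz":-1.4,"ax":0,"ay":0,"az":0,"claw":0},
    {"tx":3.3,"ty":0,"tz":0,"ax":0,"ay":0,"az":0,"claw":0},
    {"tx":3.3,"ty":0,"tz":0,"ax":0,"ay":0,"az":0,"claw":0},
    {"tx":0,"ty":0,"tz":0,"ax":0,"ay":0,"az":0,"claw":0},
    {"tx":0,"ty":0,"tz":1,"ax":0,"ay":0,"az":0,"claw":0},
    {"tx":0,"ty":0,"tz":0.9,"ax":0,"ay":0,"az":0,"claw":0},
    {"tx":0,"ty":0,"tz":0.4,"ax":0,"ay":0,"az":0,"claw":0},
    {"tx":0,"ty":0,"tz":0.2,"ax":0,"ay":0,"az":0,"claw":0},
    {"tx":0,"ty":0,"tz":0,"ax":0,"ay":0,"az":0,"claw":0},
  ],
)

```text
time_s: 24.33
tcp_pos: [0.6154, 0.1894, 0.0501]
ee_rot: [[0.98, 0.2, -0.002], [0.2, -0.98, -0.001], [-0.002, 0.001, -1.0]]
wrist_force: [-0.3, -0.5, 0.2]
gripper_width: 0.007
gripper_force: 0.1
```

Emit:
drive_tool(
  rows=[
    {"tx":0,"ty":0,"tz":0,"ax":0,"ay":0,"az":0,"claw":0},
    {"tx":0,"ty":0,"tz":0,"ax":0,"ay":0,"az":0,"claw":0},
  ],
)

```text
time_s: 24.5
tcp_pos: [0.6167, 0.1899, 0.0515]
ee_rot: [[0.98, 0.2, 0.001], [0.2, -0.98, 0.0], [0.001, -0.0, -1.0]]
wrist_force: [-0.9, -0.1, 0.8]
gripper_width: 0.001
gripper_force: 0.1
```

Emit:
drive_tool(
  rows=[
    {"tx":0,"ty":0,"tz":0.15,"ax":0,"ay":0,"az":0,"claw":0},
    {"tx":0,"ty":0,"tz":0,"ax":0,"ay":0,"az":0,"claw":0},
    {"tx":0,"ty":0,"tz":0,"ax":0,"ay":0,"az":0,"claw":0},
  ],
)

```text
time_s: 24.75
tcp_pos: [0.6168, 0.1899, 0.0498]
ee_rot: [[0.98, 0.2, 0.0], [0.2, -0.98, 0.0], [0.0, -0.0, -1.0]]
wrist_force: [-0.2, -0.4, 0.2]
gripper_width: 0.007
gripper_force: 0.1
```

Emit:
drive_tool(
  rows=[
    {"tx":0,"ty":0,"tz":0.1,"ax":0,"ay":0,"az":0,"claw":0},
    {"tx":0,"ty":0,"tz":0,"ax":0,"ay":0,"az":0,"claw":0},
    {"tx":0,"ty":0,"tz":0,"ax":0,"ay":0,"az":0,"claw":0},
  ],
)

```text
time_s: 25.0
tcp_pos: [0.6167, 0.1897, 0.0485]
ee_rot: [[0.98, 0.2, -0.0], [0.2, -0.98, -0.0], [-0.0, 0.0, -1.0]]
wrist_force: [-0.1, 0.1, 0.1]
gripper_width: 0.005
gripper_force: 0.1
```

F is empty too, so the targets are B, C and F. I raise the arm and re-measure the tubs.

Emit:
drive_tool(
  rows=[
    {"tx":0,"ty":0,"tz":-2,"ax":0,"ay":0,"az":0,"claw":0},
    {"tx":0,"ty":0,"tz":-4,"ax":0,"ay":0,"az":0,"claw":6.5},
    {"tx":0,"ty":0,"tz":-4,"ax":0,"ay":0,"az":0,"claw":6.5},
    {"tx":0,"ty":0,"tz":-4,"ax":0,"ay":0,"az":0,"claw":6.5},
    {"tx":0,"ty":0,"tz":0,"ax":0,"ay":0,"az":0,"claw":6.5},
    {"tx":0,"ty":0,"tz":0,"ax":0,"ay":0,"az":0,"claw":6.5},
  ],
)

```text
time_s: 25.5
tcp_pos: [0.6181, 0.1905, 0.1922]
ee_rot: [[0.98, 0.2, 0.006], [0.2, -0.98, 0.004], [0.007, -0.002, -1.0]]
wrist_force: [-0.8, -0.1, -0.9]
gripper_width: 0.299
gripper_force: 0.0
```

```bash
cat > tubs.py <<'E'
from h import *
def find(n):
    im,d=grab(n);P=cloud(n,d)
    hsv=cv2.cvtColor(im,cv2.COLOR_RGB2HSV)
    with np.errstate(invalid='ignore'):
        m=(P[...,2]>.078)&(P[...,2]<.115)&(P[...,0]>.35)&(P[...,0]<.85)&(P[...,1]>.0)&(P[...,1]<.6)&(hsv[...,1]<80)
    k,l,st,c=cv2.connectedComponentsWithStats(m.astype(np.uint8))
    for i in range(1,k):
        if st[i,4]>60:
            q=P[l==i]; z=np.percentile(q[:,2],90); X=onplane(n,np.argwhere(l==i)[:,::-1],z)
            cc,r=cv2.minEnclosingCircle(X[:,:2].astype(np.float32))
            print(n,st[i,4],'z',round(z,4),'c',np.round(cc,4),'r',round(r,4),'mean',np.round(q.mean(0),4))
if __name__=='__main__':
    s=sense();print(s['tcp_pos'],s['time_s'],s['gripper_width'])
    find('top');find('scene')
E
python3 tubs.py
```

```text
[0.6180882  0.19054385 0.19220933] 25.5 0.29932576168401337
top 257 z 0.092 c [0.5619 0.2981] r 0.0213 mean [0.5618 0.2993 0.0889]
top 175 z 0.0914 c [0.5092 0.4134] r 0.0208 mean [0.5112 0.4098 0.088 ]
top 268 z 0.0919 c [0.4043 0.3028] r 0.0208 mean [0.4041 0.3037 0.0887]
scene 150 z 0.0934 c [0.4113 0.2988] r 0.0266 mean [0.4044 0.3018 0.0898]
scene 124 z 0.093 c [0.5155 0.4091] r 0.0261 mean [0.5165 0.4139 0.0884]
scene 192 z 0.0938 c [0.5685 0.294 ] r 0.0264 mean [0.5651 0.2977 0.0892]
```

Tub C has been knocked to (0.404, 0.3035); the others are unmoved. I fetch tub B at (0.562, 0.299) first.

Emit:
drive_tool(
  rows=[
    {"tx":-1.1,"ty":-3.9,"tz":0,"ax":0,"ay":0,"az":0,"claw":7},
    {"tx":-1.1,"ty":-3.9,"tz":0,"ax":0,"ay":0,"az":0,"claw":7},
    {"tx":-1.1,"ty":-3,"tz":0,"ax":0,"ay":0,"az":0,"claw":7},
    {"tx":0,"ty":-1,"tz":0,"ax":0,"ay":0,"az":0,"claw":7},
    {"tx":0,"ty":0,"tz":2,"ax":0,"ay":0,"az":0,"claw":7},
    {"tx":0,"ty":0,"tz":2,"ax":0,"ay":0,"az":0,"claw":7},
    {"tx":0,"ty":0,"tz":2,"ax":0,"ay":0,"az":0,"claw":7},
    {"tx":0,"ty":0,"tz":1,"ax":0,"ay":0,"az":0,"claw":7},
    {"tx":0,"ty":0,"tz":0,"ax":0,"ay":0,"az":0,"claw":7},
    {"tx":0,"ty":0,"tz":0,"ax":0,"ay":0,"az":0,"claw":7},
  ],
)

```text
time_s: 26.43
tcp_pos: [0.5608, 0.2982, 0.1176]
ee_rot: [[0.98, 0.2, -0.001], [0.2, -0.98, -0.002], [-0.002, 0.002, -1.0]]
wrist_force: [-0.2, -0.6, 1.7]
gripper_width: 0.802
gripper_force: 0.0
```

Emit:
drive_tool(
  rows=[
    {"tx":0.1,"ty":0,"tz":1.7,"ax":0,"ay":0,"az":0,"claw":7},
    {"tx":0,"ty":0,"tz":2,"ax":0,"ay":0,"az":0,"claw":7},
    {"tx":0,"ty":0,"tz":2,"ax":0,"ay":0,"az":0,"claw":7},
    {"tx":0,"ty":0,"tz":0.8,"ax":0,"ay":0,"az":0,"claw":7},
    {"tx":0,"ty":0,"tz":0,"ax":0,"ay":0,"az":0,"claw":5},
    {"tx":0,"ty":0,"tz":0,"ax":0,"ay":0,"az":0,"claw":4.4},
    {"tx":0,"ty":0,"tz":0,"ax":0,"ay":0,"az":0,"claw":3},
    {"tx":0,"ty":0,"tz":0,"ax":0,"ay":0,"az":0,"claw":3},
    {"tx":0,"ty":0,"tz":0,"ax":0,"ay":0,"az":0,"claw":3},
    {"tx":0,"ty":0,"tz":0,"ax":0,"ay":0,"az":0,"claw":3},
  ],
)

```text
time_s: 27.27
tcp_pos: [0.5622, 0.2994, 0.0546]
ee_rot: [[0.98, 0.2, 0.002], [0.2, -0.98, 0.001], [0.002, -0.001, -1.0]]
wrist_force: [-0.7, -0.2, 1.3]
gripper_width: 0.451
gripper_force: 30.0
```

Emit:
drive_tool(
  rows=[
    {"tx":0,"ty":0,"tz":-2,"ax":0,"ay":0,"az":0,"claw":3},
    {"tx":0,"ty":0,"tz":-3,"ax":0,"ay":0,"az":0,"claw":3},
    {"tx":0,"ty":0,"tz":-3,"ax":0,"ay":0,"az":0,"claw":3},
    {"tx":0,"ty":0,"tz":-1,"ax":0,"ay":0,"az":0,"claw":3},
    {"tx":-0.9,"ty":3,"tz":0,"ax":0,"ay":0,"az":0,"claw":3},
    {"tx":-0.9,"ty":3,"tz":0,"ax":0,"ay":0,"az":0,"claw":3},
    {"tx":-0.9,"ty":3,"tz":0,"ax":0,"ay":0,"az":0,"claw":3},
    {"tx":-0.8,"ty":2.8,"tz":0,"ax":0,"ay":0,"az":0,"claw":3},
    {"tx":0,"ty":0,"tz":0,"ax":0,"ay":0,"az":0,"claw":3},
    {"tx":0,"ty":0,"tz":0,"ax":0,"ay":0,"az":0,"claw":3},
  ],
)

```text
time_s: 28.1
tcp_pos: [0.5507, 0.175, 0.1436]
ee_rot: [[0.98, 0.198, -0.0], [0.198, -0.98, 0.0], [-0.0, -0.0, -1.0]]
wrist_force: [-0.2, 0.4, -0.0]
gripper_width: 0.455
gripper_force: 30.0
```

Emit:
drive_tool(
  rows=[
    {"tx":0.1,"ty":-0.1,"tz":1.5,"ax":0,"ay":0,"az":0,"claw":3},
    {"tx":0,"ty":0,"tz":1,"ax":0,"ay":0,"az":0,"claw":3},
    {"tx":0,"ty":0,"tz":0.8,"ax":0,"ay":0,"az":0,"claw":3},
    {"tx":0,"ty":0,"tz":0.8,"ax":0,"ay":0,"az":0,"claw":3},
    {"tx":0,"ty":0,"tz":0.8,"ax":0,"ay":0,"az":0,"claw":3},
    {"tx":0,"ty":0,"tz":0,"ax":0,"ay":0,"az":0,"claw":3},
  ],
)

```text
time_s: 28.6
tcp_pos: [0.5506, 0.1774, 0.0923]
ee_rot: [[0.98, 0.2, -0.004], [0.2, -0.98, -0.002], [-0.004, 0.001, -1.0]]
wrist_force: [-0.8, 0.1, -0.4]
gripper_width: 0.454
gripper_force: 30.0
```

Emit:
drive_tool(
  rows=[
    {"tx":0,"ty":0,"tz":0.8,"ax":0,"ay":0,"az":0,"claw":3},
    {"tx":0,"ty":0,"tz":0.8,"ax":0,"ay":0,"az":0,"claw":3},
    {"tx":0,"ty":0,"tz":0.6,"ax":0,"ay":0,"az":0,"claw":3},
    {"tx":0,"ty":0,"tz":0.2,"ax":0,"ay":0,"az":0,"claw":3},
    {"tx":0,"ty":0,"tz":0,"ax":0,"ay":0,"az":0,"claw":3},
    {"tx":0,"ty":0,"tz":0,"ax":0,"ay":0,"az":0,"claw":3},
  ],
)

```text
time_s: 29.1
tcp_pos: [0.5518, 0.1775, 0.0704]
ee_rot: [[0.98, 0.2, -0.0], [0.2, -0.98, -0.0], [-0.0, 0.0, -1.0]]
wrist_force: [-0.9, -0.2, -0.5]
gripper_width: 0.457
gripper_force: 30.0
```

Emit:
drive_tool(
  rows=[
    {"tx":0,"ty":0,"tz":0.25,"ax":0,"ay":0,"az":0,"claw":3},
    {"tx":0,"ty":0,"tz":0,"ax":0,"ay":0,"az":0,"claw":3},
    {"tx":0,"ty":0,"tz":0,"ax":0,"ay":0,"az":0,"claw":3},
  ],
)

```text
time_s: 29.35
tcp_pos: [0.5519, 0.1776, 0.0682]
ee_rot: [[0.98, 0.2, 0.0], [0.2, -0.98, 0.0], [0.0, -0.0, -1.0]]
wrist_force: [0.4, 0.2, -1.0]
gripper_width: 0.455
gripper_force: 30.0
```

Emit:
drive_tool(
  rows=[
    {"tx":0,"ty":0,"tz":0.1,"ax":0,"ay":0,"az":0,"claw":3},
    {"tx":0,"ty":0,"tz":0,"ax":0,"ay":0,"az":0,"claw":3},
    {"tx":0,"ty":0,"tz":0,"ax":0,"ay":0,"az":0,"claw":3},
  ],
)

```text
time_s: 29.6
tcp_pos: [0.5518, 0.1776, 0.0671]
ee_rot: [[0.98, 0.2, 0.0], [0.2, -0.98, 0.0], [0.0, -0.0, -1.0]]
wrist_force: [-0.1, 0.9, -0.5]
gripper_width: 0.451
gripper_force: 30.0
```

Emit:
drive_tool(
  rows=[
    {"tx":0,"ty":0,"tz":0.1,"ax":0,"ay":0,"az":0,"claw":3},
    {"tx":0,"ty":0,"tz":0,"ax":0,"ay":0,"az":0,"claw":3},
    {"tx":0,"ty":0,"tz":0,"ax":0,"ay":0,"az":0,"claw":3},
  ],
)

```text
time_s: 29.85
tcp_pos: [0.552, 0.1776, 0.0663]
ee_rot: [[0.98, 0.2, 0.0], [0.2, -0.98, 0.0], [0.0, -0.0, -1.0]]
wrist_force: [-0.7, -0.3, 0.5]
gripper_width: 0.452
gripper_force: 30.0
```

Emit:
drive_tool(
  rows=[
    {"tx":0,"ty":0,"tz":0.1,"ax":0,"ay":0,"az":0,"claw":3},
    {"tx":0,"ty":0,"tz":0,"ax":0,"ay":0,"az":0,"claw":3},
    {"tx":0,"ty":0,"tz":0,"ax":0,"ay":0,"az":0,"claw":3},
  ],
)

```text
time_s: 30.1
tcp_pos: [0.5521, 0.1777, 0.0655]
ee_rot: [[0.98, 0.2, 0.001], [0.2, -0.98, 0.0], [0.001, -0.0, -1.0]]
wrist_force: [-0.8, -1.4, 3.8]
gripper_width: 0.451
gripper_force: 30.0
```

The foot has touched the cell floor (3.8 N). Release and rise.

Emit:
drive_tool(
  rows=[
    {"tx":0,"ty":0,"tz":-0.05,"ax":0,"ay":0,"az":0,"claw":4.3},
    {"tx":0,"ty":0,"tz":0,"ax":0,"ay":0,"az":0,"claw":4.8},
    {"tx":0,"ty":0,"tz":0,"ax":0,"ay":0,"az":0,"claw":5.4},
    {"tx":0,"ty":0,"tz":0,"ax":0,"ay":0,"az":0,"claw":5.4},
    {"tx":0,"ty":0,"tz":0,"ax":0,"ay":0,"az":0,"claw":5.4},
    {"tx":0,"ty":0,"tz":-1,"ax":0,"ay":0,"az":0,"claw":5.4},
    {"tx":0,"ty":0,"tz":-2,"ax":0,"ay":0,"az":0,"claw":5.4},
    {"tx":0,"ty":0,"tz":-4,"ax":0,"ay":0,"az":0,"claw":5.4},
    {"tx":0,"ty":0,"tz":-4,"ax":0,"ay":0,"az":0,"claw":7},
    {"tx":0,"ty":0,"tz":-2,"ax":0,"ay":0,"az":0,"claw":7},
  ],
)

```text
time_s: 30.93
tcp_pos: [0.554, 0.1783, 0.2017]
ee_rot: [[0.98, 0.201, 0.008], [0.201, -0.98, 0.003], [0.009, -0.001, -1.0]]
wrist_force: [0.1, 0.1, -0.0]
gripper_width: 0.703
gripper_force: 0.0
```

Emit:
drive_tool(
  rows=[
    {"tx":-2,"ty":-3,"tz":0,"ax":0,"ay":0,"az":0,"claw":7},
    {"tx":-2,"ty":-3,"tz":0,"ax":0,"ay":0,"az":0,"claw":7},
    {"tx":-2,"ty":-3,"tz":0,"ax":0,"ay":0,"az":0,"claw":7},
    {"tx":0,"ty":0,"tz":0,"ax":0,"ay":0,"az":0,"claw":7},
    {"tx":0,"ty":0,"tz":0,"ax":0,"ay":0,"az":0,"claw":7},
  ],
)

```text
time_s: 31.35
tcp_pos: [0.4741, 0.255, 0.1967]
ee_rot: [[0.979, 0.203, 0.001], [0.203, -0.979, 0.001], [0.001, -0.001, -1.0]]
wrist_force: [1.2, -0.8, -0.2]
gripper_width: 0.81
gripper_force: 0.0
```

```bash
python3 tubs.py
```

```text
[0.47411996 0.2550054  0.19669829] 31.35 0.8100930203936272
top 267 z 0.1038 c [0.5515 0.176 ] r 0.0215 mean [0.5511 0.1771 0.1004]
top 266 z 0.0916 c [0.4044 0.303 ] r 0.0208 mean [0.4042 0.3039 0.0885]
scene 146 z 0.0927 c [0.411  0.2995] r 0.0266 mean [0.4087 0.3022 0.0886]
scene 175 z 0.0935 c [0.5158 0.4088] r 0.0282 mean [0.5116 0.4138 0.0892]
scene 259 z 0.1048 c [0.5595 0.1686] r 0.0291 mean [0.556  0.1739 0.0975]
```

Tub in C is seated (top at 0.104). Next, tub C at (0.4043, 0.3035) goes to F.

Emit:
drive_tool(
  rows=[
    {"tx":-2.5,"ty":-2.5,"tz":0,"ax":0,"ay":0,"az":0,"claw":7},
    {"tx":-2.5,"ty":-2.5,"tz":0,"ax":0,"ay":0,"az":0,"claw":7},
    {"tx":-0.9,"ty":-1.2,"tz":0,"ax":0,"ay":0,"az":0,"claw":7},
    {"tx":0,"ty":0,"tz":2,"ax":0,"ay":0,"az":0,"claw":7},
    {"tx":0,"ty":0,"tz":3,"ax":0,"ay":0,"az":0,"claw":7},
    {"tx":0,"ty":0,"tz":2,"ax":0,"ay":0,"az":0,"claw":7},
    {"tx":0,"ty":0,"tz":1,"ax":0,"ay":0,"az":0,"claw":7},
    {"tx":0,"ty":0,"tz":0,"ax":0,"ay":0,"az":0,"claw":7},
    {"tx":0,"ty":0,"tz":0,"ax":0,"ay":0,"az":0,"claw":7},
  ],
)

```text
time_s: 32.2
tcp_pos: [0.4058, 0.3026, 0.1158]
ee_rot: [[0.98, 0.199, 0.0], [0.199, -0.98, -0.0], [0.0, 0.0, -1.0]]
wrist_force: [-0.5, 0.3, -0.1]
gripper_width: 0.806
gripper_force: 0.0
```

Emit:
drive_tool(
  rows=[
    {"tx":-0.1,"ty":-0.1,"tz":1.7,"ax":0,"ay":0,"az":0,"claw":7},
    {"tx":0,"ty":0,"tz":2,"ax":0,"ay":0,"az":0,"claw":7},
    {"tx":0,"ty":0,"tz":2,"ax":0,"ay":0,"az":0,"claw":7},
    {"tx":0,"ty":0,"tz":0.6,"ax":0,"ay":0,"az":0,"claw":7},
    {"tx":0,"ty":0,"tz":0,"ax":0,"ay":0,"az":0,"claw":5},
    {"tx":0,"ty":0,"tz":0,"ax":0,"ay":0,"az":0,"claw":4.4},
    {"tx":0,"ty":0,"tz":0,"ax":0,"ay":0,"az":0,"claw":3},
    {"tx":0,"ty":0,"tz":0,"ax":0,"ay":0,"az":0,"claw":3},
    {"tx":0,"ty":0,"tz":0,"ax":0,"ay":0,"az":0,"claw":3},
    {"tx":0,"ty":0,"tz":0,"ax":0,"ay":0,"az":0,"claw":3},
  ],
)

```text
time_s: 33.03
tcp_pos: [0.404, 0.304, 0.0534]
ee_rot: [[0.98, 0.2, 0.001], [0.2, -0.98, 0.001], [0.001, -0.001, -1.0]]
wrist_force: [0.2, 0.6, 1.5]
gripper_width: 0.452
gripper_force: 29.9
```

Emit:
drive_tool(
  rows=[
    {"tx":0,"ty":0,"tz":-2,"ax":0,"ay":0,"az":0,"claw":3},
    {"tx":0,"ty":0,"tz":-4,"ax":0,"ay":0,"az":0,"claw":3},
    {"tx":0,"ty":0,"tz":-4,"ax":0,"ay":0,"az":0,"claw":3},
    {"tx":0,"ty":0,"tz":-3,"ax":0,"ay":0,"az":0,"claw":3},
    {"tx":0,"ty":0,"tz":0,"ax":0,"ay":0,"az":0,"claw":3},
    {"tx":0,"ty":0,"tz":0,"ax":0,"ay":0,"az":0,"claw":3},
  ],
)

```text
time_s: 33.53
tcp_pos: [0.4041, 0.3044, 0.1848]
ee_rot: [[0.98, 0.2, 0.003], [0.2, -0.98, 0.004], [0.004, -0.004, -1.0]]
wrist_force: [-0.1, -0.4, -2.8]
gripper_width: 0.451
gripper_force: 29.9
```

Emit:
drive_tool(
  rows=[
    {"tx":2,"ty":1.7,"tz":0,"ax":0,"ay":0,"az":0,"claw":3},
    {"tx":3,"ty":2.5,"tz":0,"ax":0,"ay":0,"az":0,"claw":3},
    {"tx":3,"ty":2.5,"tz":0,"ax":0,"ay":0,"az":0,"claw":3},
    {"tx":3,"ty":2.5,"tz":0,"ax":0,"ay":0,"az":0,"claw":3},
    {"tx":3,"ty":2.5,"tz":0,"ax":0,"ay":0,"az":0,"claw":3},
    {"tx":3,"ty":2.5,"tz":0,"ax":0,"ay":0,"az":0,"claw":3},
    {"tx":1.5,"ty":1.3,"tz":0,"ax":0,"ay":0,"az":0,"claw":3},
    {"tx":0,"ty":0,"tz":2,"ax":0,"ay":0,"az":0,"claw":3},
    {"tx":0,"ty":0,"tz":2,"ax":0,"ay":0,"az":0,"claw":3},
    {"tx":0,"ty":0,"tz":0,"ax":0,"ay":0,"az":0,"claw":3},
  ],
)

```text
time_s: 34.37
tcp_pos: [0.6124, 0.1865, 0.1356]
ee_rot: [[0.98, 0.197, -0.012], [0.197, -0.98, -0.005], [-0.013, 0.002, -1.0]]
wrist_force: [-0.6, -0.4, -2.5]
gripper_width: 0.452
gripper_force: 29.9
```

Emit:
drive_tool(
  rows=[
    {"tx":0,"ty":0,"tz":0,"ax":0,"ay":0,"az":0,"claw":3},
    {"tx":0,"ty":0,"tz":0,"ax":0,"ay":0,"az":0,"claw":3},
  ],
)

```text
time_s: 34.53
tcp_pos: [0.616, 0.1888, 0.1426]
ee_rot: [[0.98, 0.201, -0.0], [0.201, -0.98, -0.001], [-0.0, 0.001, -1.0]]
wrist_force: [1.2, 0.1, -0.4]
gripper_width: 0.453
gripper_force: 29.9
```

Emit:
drive_tool(
  rows=[
    {"tx":0.1,"ty":-0.1,"tz":1.5,"ax":0,"ay":0,"az":0,"claw":3},
    {"tx":0,"ty":0,"tz":1,"ax":0,"ay":0,"az":0,"claw":3},
    {"tx":0,"ty":0,"tz":0.8,"ax":0,"ay":0,"az":0,"claw":3},
    {"tx":0,"ty":0,"tz":0.8,"ax":0,"ay":0,"az":0,"claw":3},
    {"tx":0,"ty":0,"tz":0.8,"ax":0,"ay":0,"az":0,"claw":3},
    {"tx":0,"ty":0,"tz":0,"ax":0,"ay":0,"az":0,"claw":3},
  ],
)

```text
time_s: 35.03
tcp_pos: [0.6156, 0.1894, 0.0916]
ee_rot: [[0.98, 0.2, -0.003], [0.2, -0.98, -0.001], [-0.003, 0.001, -1.0]]
wrist_force: [-1.0, -0.5, -1.3]
gripper_width: 0.455
gripper_force: 29.9
```

Emit:
drive_tool(
  rows=[
    {"tx":0,"ty":0,"tz":0.8,"ax":0,"ay":0,"az":0,"claw":3},
    {"tx":0,"ty":0,"tz":0.8,"ax":0,"ay":0,"az":0,"claw":3},
    {"tx":0,"ty":0,"tz":0.6,"ax":0,"ay":0,"az":0,"claw":3},
    {"tx":0,"ty":0,"tz":0.3,"ax":0,"ay":0,"az":0,"claw":3},
    {"tx":0,"ty":0,"tz":0,"ax":0,"ay":0,"az":0,"claw":3},
    {"tx":0,"ty":0,"tz":0,"ax":0,"ay":0,"az":0,"claw":3},
  ],
)

```text
time_s: 35.53
tcp_pos: [0.6166, 0.1897, 0.0683]
ee_rot: [[0.98, 0.2, -0.0], [0.2, -0.98, -0.0], [-0.001, 0.0, -1.0]]
wrist_force: [0.4, 0.8, -1.2]
gripper_width: 0.45
gripper_force: 29.9
```

Emit:
drive_tool(
  rows=[
    {"tx":0,"ty":0,"tz":0.15,"ax":0,"ay":0,"az":0,"claw":3},
    {"tx":0,"ty":0,"tz":0,"ax":0,"ay":0,"az":0,"claw":3},
    {"tx":0,"ty":0,"tz":0,"ax":0,"ay":0,"az":0,"claw":3},
  ],
)

```text
time_s: 35.78
tcp_pos: [0.6168, 0.1899, 0.0673]
ee_rot: [[0.98, 0.2, 0.0], [0.2, -0.98, 0.0], [0.001, -0.0, -1.0]]
wrist_force: [0.0, 0.2, -1.0]
gripper_width: 0.453
gripper_force: 29.9
```

Emit:
drive_tool(
  rows=[
    {"tx":0,"ty":0,"tz":0.1,"ax":0,"ay":0,"az":0,"claw":3},
    {"tx":0,"ty":0,"tz":0,"ax":0,"ay":0,"az":0,"claw":3},
    {"tx":0,"ty":0,"tz":0,"ax":0,"ay":0,"az":0,"claw":3},
  ],
)

```text
time_s: 36.03
tcp_pos: [0.6167, 0.1898, 0.0661]
ee_rot: [[0.98, 0.2, 0.0], [0.2, -0.98, 0.0], [0.0, -0.0, -1.0]]
wrist_force: [-1.1, 0.5, -0.7]
gripper_width: 0.45
gripper_force: 29.9
```

Emit:
drive_tool(
  rows=[
    {"tx":0,"ty":0,"tz":0.1,"ax":0,"ay":0,"az":0,"claw":3},
    {"tx":0,"ty":0,"tz":0,"ax":0,"ay":0,"az":0,"claw":3},
    {"tx":0,"ty":0,"tz":0,"ax":0,"ay":0,"az":0,"claw":3},
  ],
)

```text
time_s: 36.28
tcp_pos: [0.6169, 0.1899, 0.0652]
ee_rot: [[0.98, 0.2, 0.0], [0.2, -0.98, 0.0], [0.0, -0.0, -1.0]]
wrist_force: [-0.0, 0.3, -0.3]
gripper_width: 0.452
gripper_force: 29.9
```

Emit:
drive_tool(
  rows=[
    {"tx":0,"ty":0,"tz":0.06,"ax":0,"ay":0,"az":0,"claw":3},
    {"tx":0,"ty":0,"tz":0,"ax":0,"ay":0,"az":0,"claw":3},
    {"tx":0,"ty":0,"tz":0,"ax":0,"ay":0,"az":0,"claw":3},
  ],
)

```text
time_s: 36.53
tcp_pos: [0.6169, 0.1899, 0.0647]
ee_rot: [[0.98, 0.2, 0.001], [0.2, -0.98, 0.0], [0.001, -0.0, -1.0]]
wrist_force: [0.5, 0.5, 2.0]
gripper_width: 0.454
gripper_force: 29.9
```

Emit:
drive_tool(
  rows=[
    {"tx":0,"ty":0,"tz":0,"ax":0,"ay":0,"az":0,"claw":4.3},
    {"tx":0,"ty":0,"tz":0,"ax":0,"ay":0,"az":0,"claw":4.8},
    {"tx":0,"ty":0,"tz":0,"ax":0,"ay":0,"az":0,"claw":5.4},
    {"tx":0,"ty":0,"tz":0,"ax":0,"ay":0,"az":0,"claw":5.4},
    {"tx":0,"ty":0,"tz":0,"ax":0,"ay":0,"az":0,"claw":5.4},
    {"tx":0,"ty":0,"tz":-1,"ax":0,"ay":0,"az":0,"claw":5.4},
    {"tx":0,"ty":0,"tz":-2,"ax":0,"ay":0,"az":0,"claw":5.4},
    {"tx":0,"ty":0,"tz":-4,"ax":0,"ay":0,"az":0,"claw":5.4},
    {"tx":0,"ty":0,"tz":-4,"ax":0,"ay":0,"az":0,"claw":7},
    {"tx":0,"ty":0,"tz":-2,"ax":0,"ay":0,"az":0,"claw":7},
  ],
)

```text
time_s: 37.37
tcp_pos: [0.6189, 0.1903, 0.2011]
ee_rot: [[0.98, 0.201, 0.009], [0.201, -0.98, 0.003], [0.009, -0.001, -1.0]]
wrist_force: [1.4, 0.3, 0.4]
gripper_width: 0.702
gripper_force: 0.0
```

Emit:
drive_tool(
  rows=[
    {"tx":-3,"ty":-2,"tz":0,"ax":0,"ay":0,"az":0.11,"claw":7},
    {"tx":-3,"ty":-2,"tz":0,"ax":0,"ay":0,"az":0.11,"claw":7},
    {"tx":-3,"ty":-2,"tz":0,"ax":0,"ay":0,"az":0.11,"claw":7},
    {"tx":-3,"ty":-1,"tz":0,"ax":0,"ay":0,"az":0.11,"claw":7},
    {"tx":0,"ty":0,"tz":0,"ax":0,"ay":0,"az":0.11,"claw":7},
    {"tx":0,"ty":0,"tz":0,"ax":0,"ay":0,"az":0.11,"claw":7},
    {"tx":0,"ty":0,"tz":0,"ax":0,"ay":0,"az":0.11,"claw":7},
    {"tx":0,"ty":0,"tz":0,"ax":0,"ay":0,"az":0,"claw":7},
    {"tx":0,"ty":0,"tz":0,"ax":0,"ay":0,"az":0,"claw":7},
  ],
)

```text
time_s: 38.12
tcp_pos: [0.4936, 0.255, 0.1951]
ee_rot: [[0.844, -0.536, 0.001], [-0.536, -0.844, 0.001], [0.0, -0.001, -1.0]]
wrist_force: [0.1, 0.4, 0.4]
gripper_width: 0.805
gripper_force: 0.0
```

```bash
python3 tubs.py
```

```text
[0.49355404 0.25497036 0.19513846] 38.1167 0.8054942114435351
top 261 z 0.1039 c [0.6144 0.1887] r 0.0217 mean [0.6151 0.1894 0.1   ]
top 264 z 0.1037 c [0.5511 0.1763] r 0.0211 mean [0.5512 0.1771 0.1001]
scene 174 z 0.0932 c [0.514  0.4104] r 0.0262 mean [0.5113 0.4137 0.0891]
scene 258 z 0.1049 c [0.5603 0.1694] r 0.0295 mean [0.5556 0.1742 0.098 ]
scene 279 z 0.1048 c [0.6248 0.1823] r 0.0302 mean [0.62   0.187  0.0979]
```

Emit:
drive_tool(
  rows=[
    {"tx":0,"ty":0,"tz":0,"ax":0,"ay":0,"az":0.115,"claw":7},
    {"tx":0,"ty":0,"tz":0,"ax":0,"ay":0,"az":0.115,"claw":7},
    {"tx":0,"ty":0,"tz":0,"ax":0,"ay":0,"az":0.115,"claw":7},
    {"tx":0,"ty":0,"tz":0,"ax":0,"ay":0,"az":0.115,"claw":7},
    {"tx":0,"ty":0,"tz":0,"ax":0,"ay":0,"az":0.115,"claw":7},
    {"tx":0,"ty":0,"tz":0,"ax":0,"ay":0,"az":0.115,"claw":7},
    {"tx":0,"ty":0,"tz":0,"ax":0,"ay":0,"az":0.115,"claw":7},
  ],
)

```text
time_s: 38.8
tcp_pos: [0.4937, 0.2547, 0.1945]
ee_rot: [[0.191, -0.981, -0.0], [-0.981, -0.191, -0.0], [0.0, 0.0, -1.0]]
wrist_force: [-0.5, -0.5, 0.9]
gripper_width: 0.805
gripper_force: 0.0
```

Emit:
drive_tool(
  rows=[
    {"tx":-3.4,"ty":-1,"tz":0,"ax":0,"ay":0,"az":0,"claw":7},
    {"tx":-3.4,"ty":-1,"tz":0,"ax":0,"ay":0,"az":0,"claw":7},
    {"tx":-3.4,"ty":-1,"tz":0,"ax":0,"ay":0,"az":0,"claw":7},
    {"tx":-3.4,"ty":-1,"tz":0,"ax":0,"ay":0,"az":0,"claw":7},
    {"tx":-1.7,"ty":-0.7,"tz":0,"ax":0,"ay":0,"az":0,"claw":7},
    {"tx":0,"ty":0,"tz":3,"ax":0,"ay":0,"az":0,"claw":7},
    {"tx":0,"ty":0,"tz":3,"ax":0,"ay":0,"az":0,"claw":7},
    {"tx":0,"ty":0,"tz":2,"ax":0,"ay":0,"az":0,"claw":7},
    {"tx":0,"ty":0,"tz":0,"ax":0,"ay":0,"az":0,"claw":7},
    {"tx":0,"ty":0,"tz":0,"ax":0,"ay":0,"az":0,"claw":7},
  ],
)

```text
time_s: 39.63
tcp_pos: [0.5097, 0.4136, 0.1135]
ee_rot: [[0.197, -0.98, -0.001], [-0.98, -0.197, -0.002], [0.002, 0.002, -1.0]]
wrist_force: [-0.2, 1.0, 0.5]
gripper_width: 0.802
gripper_force: 0.0
```

Emit:
drive_tool(
  rows=[
    {"tx":-0.1,"ty":0,"tz":1.7,"ax":0,"ay":0,"az":0,"claw":7},
    {"tx":0,"ty":0,"tz":2,"ax":0,"ay":0,"az":0,"claw":7},
    {"tx":0,"ty":0,"tz":1.6,"ax":0,"ay":0,"az":0,"claw":7},
    {"tx":0,"ty":0,"tz":0.8,"ax":0,"ay":0,"az":0,"claw":7},
    {"tx":0,"ty":0,"tz":0,"ax":0,"ay":0,"az":0,"claw":5},
    {"tx":0,"ty":0,"tz":0,"ax":0,"ay":0,"az":0,"claw":4.4},
    {"tx":0,"ty":0,"tz":0,"ax":0,"ay":0,"az":0,"claw":3},
    {"tx":0,"ty":0,"tz":0,"ax":0,"ay":0,"az":0,"claw":3},
    {"tx":0,"ty":0,"tz":0,"ax":0,"ay":0,"az":0,"claw":3},
    {"tx":0,"ty":0,"tz":0,"ax":0,"ay":0,"az":0,"claw":3},
  ],
)

```text
time_s: 40.47
tcp_pos: [0.5098, 0.4155, 0.0545]
ee_rot: [[0.196, -0.981, 0.001], [-0.981, -0.196, 0.001], [-0.001, -0.001, -1.0]]
wrist_force: [-0.8, -0.0, 1.7]
gripper_width: 0.448
gripper_force: 30.0
```

Emit:
drive_tool(
  rows=[
    {"tx":0,"ty":0,"tz":-2,"ax":0,"ay":0,"az":0,"claw":3},
    {"tx":0,"ty":0,"tz":-4,"ax":0,"ay":0,"az":0,"claw":3},
    {"tx":0,"ty":0,"tz":-4,"ax":0,"ay":0,"az":0,"claw":3},
    {"tx":0,"ty":0,"tz":-4,"ax":0,"ay":0,"az":0,"claw":3},
    {"tx":0,"ty":0,"tz":0,"ax":0,"ay":0,"az":0,"claw":3},
    {"tx":0,"ty":0,"tz":0,"ax":0,"ay":0,"az":0,"claw":3},
  ],
)

```text
time_s: 40.97
tcp_pos: [0.5104, 0.4164, 0.1974]
ee_rot: [[0.196, -0.981, 0.005], [-0.981, -0.196, 0.006], [-0.005, -0.006, -1.0]]
wrist_force: [0.3, -0.4, -1.2]
gripper_width: 0.456
gripper_force: 30.0
```

Emit:
drive_tool(
  rows=[
    {"tx":2.5,"ty":0.1,"tz":0,"ax":0,"ay":0,"az":0,"claw":3},
    {"tx":3.5,"ty":0.1,"tz":0,"ax":0,"ay":0,"az":0,"claw":3},
    {"tx":3.8,"ty":0.1,"tz":0,"ax":0,"ay":0,"az":0,"claw":3},
    {"tx":3.8,"ty":0.1,"tz":0,"ax":0,"ay":0,"az":0,"claw":3},
    {"tx":3.8,"ty":0.1,"tz":0,"ax":0,"ay":0,"az":0,"claw":3},
    {"tx":3.8,"ty":0.1,"tz":0,"ax":0,"ay":0,"az":0,"claw":3},
    {"tx":3.8,"ty":0,"tz":0,"ax":0,"ay":0,"az":0,"claw":3},
    {"tx":3.5,"ty":0,"tz":0,"ax":0,"ay":0,"az":0,"claw":3},
    {"tx":2.4,"ty":0,"tz":0,"ax":0,"ay":0,"az":0,"claw":3},
    {"tx":0,"ty":0,"tz":0,"ax":0,"ay":0,"az":0,"claw":3},
  ],
)

```text
time_s: 41.8
tcp_pos: [0.5633, 0.1066, 0.1919]
ee_rot: [[0.191, -0.982, -0.004], [-0.982, -0.191, -0.002], [0.001, 0.004, -1.0]]
wrist_force: [-0.1, 0.1, -1.4]
gripper_width: 0.453
gripper_force: 30.0
```

Emit:
drive_tool(
  rows=[
    {"tx":0,"ty":0,"tz":0,"ax":0,"ay":0,"az":0,"claw":3},
    {"tx":0,"ty":0,"tz":2,"ax":0,"ay":0,"az":0,"claw":3},
    {"tx":0,"ty":0,"tz":1.5,"ax":0,"ay":0,"az":0,"claw":3},
    {"tx":0,"ty":0,"tz":0,"ax":0,"ay":0,"az":0,"claw":3},
    {"tx":0,"ty":0,"tz":0,"ax":0,"ay":0,"az":0,"claw":3},
  ],
)

```text
time_s: 42.22
tcp_pos: [0.5633, 0.1116, 0.1573]
ee_rot: [[0.197, -0.98, -0.003], [-0.98, -0.197, -0.001], [0.001, 0.003, -1.0]]
wrist_force: [0.5, 0.3, -0.6]
gripper_width: 0.451
gripper_force: 30.0
```

Emit:
drive_tool(
  rows=[
    {"tx":0,"ty":-0.1,"tz":1.5,"ax":0,"ay":0,"az":0,"claw":3},
    {"tx":0,"ty":0,"tz":1.5,"ax":0,"ay":0,"az":0,"claw":3},
    {"tx":0,"ty":0,"tz":1,"ax":0,"ay":0,"az":0,"claw":3},
    {"tx":0,"ty":0,"tz":0.8,"ax":0,"ay":0,"az":0,"claw":3},
    {"tx":0,"ty":0,"tz":0.8,"ax":0,"ay":0,"az":0,"claw":3},
    {"tx":0,"ty":0,"tz":0.8,"ax":0,"ay":0,"az":0,"claw":3},
    {"tx":0,"ty":0,"tz":0,"ax":0,"ay":0,"az":0,"claw":3},
  ],
)

```text
time_s: 42.8
tcp_pos: [0.5642, 0.111, 0.093]
ee_rot: [[0.196, -0.981, -0.002], [-0.981, -0.196, -0.001], [0.0, 0.002, -1.0]]
wrist_force: [-0.5, -0.7, -0.5]
gripper_width: 0.455
gripper_force: 30.0
```

Emit:
drive_tool(
  rows=[
    {"tx":0,"ty":0,"tz":0.8,"ax":0,"ay":0,"az":0,"claw":3},
    {"tx":0,"ty":0,"tz":0.8,"ax":0,"ay":0,"az":0,"claw":3},
    {"tx":0,"ty":0,"tz":0.6,"ax":0,"ay":0,"az":0,"claw":3},
    {"tx":0,"ty":0,"tz":0.3,"ax":0,"ay":0,"az":0,"claw":3},
    {"tx":0,"ty":0,"tz":0,"ax":0,"ay":0,"az":0,"claw":3},
    {"tx":0,"ty":0,"tz":0,"ax":0,"ay":0,"az":0,"claw":3},
  ],
)

```text
time_s: 43.3
tcp_pos: [0.565, 0.111, 0.0692]
ee_rot: [[0.196, -0.981, -0.0], [-0.981, -0.196, -0.0], [0.0, 0.001, -1.0]]
wrist_force: [-0.5, -0.5, -0.4]
gripper_width: 0.452
gripper_force: 30.0
```

Emit:
drive_tool(
  rows=[
    {"tx":0,"ty":0,"tz":0.2,"ax":0,"ay":0,"az":0,"claw":3},
    {"tx":0,"ty":0,"tz":0,"ax":0,"ay":0,"az":0,"claw":3},
    {"tx":0,"ty":0,"tz":0,"ax":0,"ay":0,"az":0,"claw":3},
  ],
)

```text
time_s: 43.55
tcp_pos: [0.5651, 0.1112, 0.0676]
ee_rot: [[0.196, -0.981, 0.0], [-0.981, -0.196, 0.0], [-0.0, -0.0, -1.0]]
wrist_force: [-1.1, -0.3, -0.3]
gripper_width: 0.452
gripper_force: 30.0
```

Emit:
drive_tool(
  rows=[
    {"tx":0,"ty":0,"tz":0.1,"ax":0,"ay":0,"az":0,"claw":3},
    {"tx":0,"ty":0,"tz":0,"ax":0,"ay":0,"az":0,"claw":3},
    {"tx":0,"ty":0,"tz":0,"ax":0,"ay":0,"az":0,"claw":3},
  ],
)

```text
time_s: 43.8
tcp_pos: [0.5651, 0.1112, 0.0665]
ee_rot: [[0.196, -0.981, 0.0], [-0.981, -0.196, 0.0], [-0.0, -0.0, -1.0]]
wrist_force: [1.0, 0.5, -1.4]
gripper_width: 0.451
gripper_force: 30.0
```

Emit:
drive_tool(
  rows=[
    {"tx":0,"ty":0,"tz":0.1,"ax":0,"ay":0,"az":0,"claw":3},
    {"tx":0,"ty":0,"tz":0,"ax":0,"ay":0,"az":0,"claw":3},
    {"tx":0,"ty":0,"tz":0,"ax":0,"ay":0,"az":0,"claw":3},
  ],
)

```text
time_s: 44.05
tcp_pos: [0.5652, 0.1112, 0.0657]
ee_rot: [[0.196, -0.981, 0.0], [-0.981, -0.196, 0.0], [-0.0, -0.0, -1.0]]
wrist_force: [-0.4, -0.5, -0.2]
gripper_width: 0.453
gripper_force: 30.0
```

Emit:
drive_tool(
  rows=[
    {"tx":0,"ty":0,"tz":0.05,"ax":0,"ay":0,"az":0,"claw":3},
    {"tx":0,"ty":0,"tz":0,"ax":0,"ay":0,"az":0,"claw":3},
    {"tx":0,"ty":0,"tz":0,"ax":0,"ay":0,"az":0,"claw":3},
  ],
)

```text
time_s: 44.3
tcp_pos: [0.5652, 0.1111, 0.0653]
ee_rot: [[0.196, -0.981, 0.0], [-0.981, -0.196, 0.0], [0.0, -0.0, -1.0]]
wrist_force: [-0.3, -0.1, 2.8]
gripper_width: 0.458
gripper_force: 30.0
```

Contact with the floor; release, rise and pull back for a final look.

Emit:
drive_tool(
  rows=[
    {"tx":0,"ty":0,"tz":0,"ax":0,"ay":0,"az":0,"claw":4.3},
    {"tx":0,"ty":0,"tz":0,"ax":0,"ay":0,"az":0,"claw":4.8},
    {"tx":0,"ty":0,"tz":0,"ax":0,"ay":0,"az":0,"claw":5.4},
    {"tx":0,"ty":0,"tz":0,"ax":0,"ay":0,"az":0,"claw":5.4},
    {"tx":0,"ty":0,"tz":0,"ax":0,"ay":0,"az":0,"claw":5.4},
    {"tx":0,"ty":0,"tz":-1,"ax":0,"ay":0,"az":0,"claw":5.4},
    {"tx":0,"ty":0,"tz":-2,"ax":0,"ay":0,"az":0,"claw":5.4},
    {"tx":0,"ty":0,"tz":-4,"ax":0,"ay":0,"az":0,"claw":5.4},
    {"tx":0,"ty":0,"tz":-4,"ax":0,"ay":0,"az":0,"claw":5.4},
    {"tx":0,"ty":0,"tz":-3,"ax":0,"ay":0,"az":0,"claw":5.4},
  ],
)

```text
time_s: 45.13
tcp_pos: [0.5659, 0.1112, 0.2092]
ee_rot: [[0.196, -0.981, 0.004], [-0.981, -0.196, 0.001], [0.0, -0.004, -1.0]]
wrist_force: [0.4, 0.5, 0.2]
gripper_width: 0.616
gripper_force: 0.0
```

Emit:
drive_tool(
  rows=[
    {"tx":-2,"ty":3,"tz":0,"ax":0,"ay":0,"az":0,"claw":5.4},
    {"tx":-2,"ty":3,"tz":0,"ax":0,"ay":0,"az":0,"claw":5.4},
    {"tx":-3.5,"ty":0,"tz":0,"ax":0,"ay":0,"az":0,"claw":5.4},
    {"tx":-3.5,"ty":0,"tz":0,"ax":0,"ay":0,"az":0,"claw":5.4},
    {"tx":-3.5,"ty":0,"tz":0,"ax":0,"ay":0,"az":0,"claw":5.4},
    {"tx":-3.5,"ty":0,"tz":0,"ax":0,"ay":0,"az":0,"claw":5.4},
    {"tx":0,"ty":0,"tz":0,"ax":0,"ay":0,"az":0,"claw":5.4},
    {"tx":0,"ty":0,"tz":0,"ax":0,"ay":0,"az":0,"claw":5.4},
  ],
)

```text
time_s: 45.8
tcp_pos: [0.4705, 0.2775, 0.2055]
ee_rot: [[0.199, -0.98, 0.0], [-0.98, -0.199, 0.0], [-0.0, -0.0, -1.0]]
wrist_force: [0.4, 0.2, -0.4]
gripper_width: 0.626
gripper_force: 0.0
```

```bash
python3 tubs.py; python3 - <<'E'
import numpy as np,cv2
im=np.load('last_scene.npz')['im'];cv2.imwrite('pics/final.png',cv2.resize(im[120:420,90:490],None,fx=2,fy=2,interpolation=cv2.INTER_CUBIC)[:,:,::-1])
E
```

```text
[0.47045771 0.27749456 0.20549953] 45.8 0.6256808897337895
top 261 z 0.1036 c [0.6144 0.1887] r 0.0216 mean [0.6152 0.1895 0.0999]
top 260 z 0.1041 c [0.5635 0.1123] r 0.0207 mean [0.5639 0.1124 0.1004]
top 265 z 0.1034 c [0.5503 0.1765] r 0.0212 mean [0.5511 0.1771 0.0998]
scene 260 z 0.1046 c [0.561  0.1687] r 0.03 mean [0.5553 0.174  0.0975]
scene 282 z 0.1043 c [0.6231 0.1809] r 0.0308 mean [0.6197 0.1869 0.0978]
scene 276 z 0.1045 c [0.5733 0.1056] r 0.0295 mean [0.5687 0.1094 0.0975]
```

View pics/final.png

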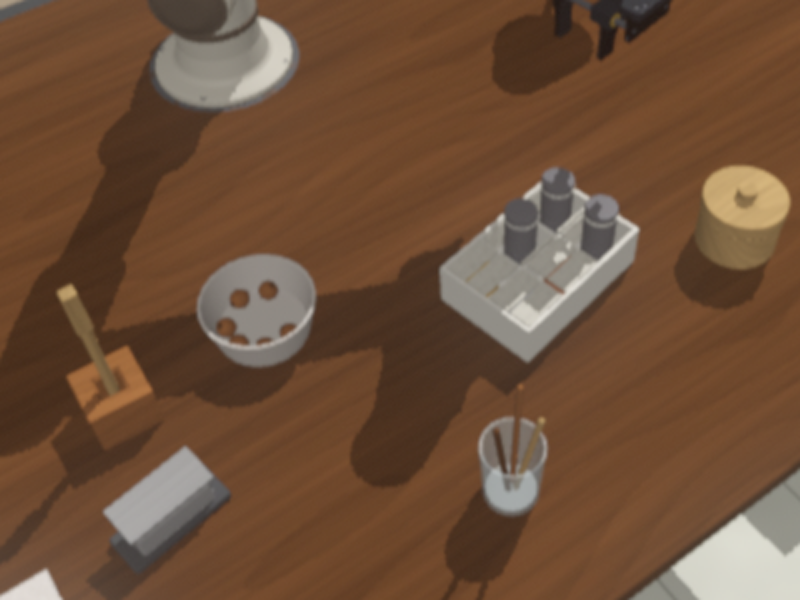

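The picture shows three tubs upright in the organizer at (521,229), (557,199) and (600,226), all with tops 44 mm above the rim. The stick stands in its stand at (105,340), the six beads are in the bowl at (257,310), and the punch is untouched at (168,508).

```bash
python3 -c "
from station import finish_job
print(finish_job())"
```

```text
the job is handed in; nothing more can be done
None
```

The job is handed in: I stirred the beads about 2.6 turns with none spilled, stood the stick back in its stand, seated all three tubs upright in the three empty cells, and left the hole punch where it was.

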